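# Pack the leaf brooches, shut the case and burnish its seam

### The job

Put every silver leaf brooch on the bench into the brass case, then swing the lid shut and press it down until its catch holds. Then take the burnisher from its stand and run its tip lightly and slowly along the seam round the lid, from the hinge end of the left side (left as seen from the robot), round the front, to the hinge end of the right side, keeping on the joint and taking some 15 to 20 seconds over it; finally stand the burnisher back in its stand. Do not disturb the jar, the bowl or the tin.

Things in the scene. Friction and masses are not known exactly. Their poses are not given: they have to be found in the camera images.
- brooch0: One of up to four identical silver leaf brooches (absent: None), 70 long (x), 38 wide (y), 5 mm thick, lying flat, 60 g. In its middle stands a round setting, 24 mm in diameter, from 5 to 24 mm above the underside, with a pale stone on top: grip it there from above. Origin: centre of the underside, z up.
- brooch1: One of up to four identical silver leaf brooches (absent: None), 70 long (x), 38 wide (y), 5 mm thick, lying flat, 60 g. In its middle stands a round setting, 24 mm in diameter, from 5 to 24 mm above the underside, with a pale stone on top: grip it there from above. Origin: centre of the underside, z up.
- brooch2: One of up to four identical silver leaf brooches (absent: None), 70 long (x), 38 wide (y), 5 mm thick, lying flat, 60 g. In its middle stands a round setting, 24 mm in diameter, from 5 to 24 mm above the underside, with a pale stone on top: grip it there from above. Origin: centre of the underside, z up.
- brooch3: One of up to four identical silver leaf brooches (absent: None), 70 long (x), 38 wide (y), 5 mm thick, lying flat, 60 g. In its middle stands a round setting, 24 mm in diameter, from 5 to 24 mm above the underside, with a pale stone on top: grip it there from above. Origin: centre of the underside, z up.
- case: Low brass case fixed to the bench, 150 (x) x 196 (y) x 42 mm high. Origin: centre of underside; x to the hinge side (away from the robot), y to its left, z up. Inner floor at z 6, inner space x -61 to +60, y -85 to +85 mm (mouth 5 mm narrower left, front, right): room for four brooches along y at x -36 and +14, y +-42. Rims at z 42, flush with the shut lid; clear height under the lid 30 mm.
- lid (a joint): Angle of the brass lid, rad: 0 shut, 1.65 to 1.8 (upright) at the start, 1.9 at most. Plate 115 mm from hinge to free edge, 160 wide, 6 thick. The stiff hinge keeps it where it is left (about 3 N at 80 mm from the hinge moves it). Push it over from behind, towards the robot and down. Below 0.15 rad a sprung catch resists; some 8 to 12 N down near the free edge takes it past, then it is held at 0.
- lid_hinge (a point): Middle of the lid's hinge axis (parallel to the case's y), at x +59, y 0, z +39 mm of the case; the shut lid reaches from here to x = -56, its outer face 3 mm above the axis.
- lid_edge (a point): Middle of the lid's free edge, on its outer face; moves with the lid.
- seam0 (a point): The seam is the dark joint, 5 mm wide, along the left, front (robot side) and right edges of the shut lid. Its packing is nearly flush with the rims, so the tip rides at rim level and is not guided sideways. This point, level with the rims: hinge end of the left side (case frame x +45, y +82.5).
- burnisher: Hand burnisher upright in its stand, 121 mm long, 90 g: square wooden handle 20 x 20 mm, from 6 to 66 mm above the origin; round collar, 40 mm in diameter, 6 thick; below it a steel stem 10 mm thick narrowing to a polished, slippery ball tip of 7 mm. Origin: centre of the collar's underside; z up along the handle, x and y square to the handle's flats.
- tip (a point): The lowest point of the burnisher's ball tip, 55 mm below the burnisher's origin.
- stand: Wooden stand fixed to the bench, 80 x 80 x 65 mm high, with a square hole 24 mm wide and 60 mm deep in the middle of its top; the burnisher's stem hangs in the hole, its collar resting on the top. Origin: centre of the underside.
- seam1 (a point): Point of the seam, level with the rims: middle of the left side (x -7, y +82.5).
- seam2 (a point): Point of the seam, level with the rims: front left corner (x -58.5, y +82.5).
- seam3 (a point): Point of the seam, level with the rims: middle of the front (x -58.5, y 0).
- seam4 (a point): Point of the seam, level with the rims: front right corner (x -58.5, y -82.5).
- seam5 (a point): Point of the seam, level with the rims: middle of the right side (x -7, y -82.5).
- seam6 (a point): Point of the seam, level with the rims: hinge end of the right side (x +45, y -82.5).
- vial: Bystander: corked glass jar, 38 mm in diameter, 75 mm high. Origin: underside.
- dish: Bystander: small red bowl, 90 mm in diameter, 30 mm high. Origin: underside.
- tin: Bystander: flat shut brass tin, 60 x 110 x 24 mm. Origin: underside.
Not all that is in view belongs to the job. What is shaped like the brooch2 but turquoise is not meant. Of the things that look like the stand, take the one that is nearest to the robot's base at the start.

How it is judged:
On the way, in this order (a step that is already met when the one before it is completed fails the run):
1. every brooch lies inside the case (x of brooch0 in the frame of case between -0.056 and 0.055 m and y of brooch0 in the frame of case between -0.08 and 0.08 m and z of each of brooch0, brooch1, brooch2, brooch3 in the frame of case below 0.02 m and x of brooch1 in the frame of case between -0.056 and 0.055 m and y of brooch1 in the frame of case between -0.08 and 0.08 m and x of brooch2 in the frame of case between -0.056 and 0.055 m and y of brooch2 in the frame of case between -0.08 and 0.08 m and x of brooch3 in the frame of case between -0.056 and 0.055 m and y of brooch3 in the frame of case between -0.08 and 0.08 m and linear speed of each of brooch0, brooch1, brooch2, brooch3 below 0.03 m/s), for 0.2 s.
2. the lid is pressed shut past its catch (value of joint lid below 0.04 rad), for 0.3 s.
3. the burnisher's tip, moving slowly (under 60 mm/s), is on the seam at the hinge end of the left side (within 6 mm) (horizontal distance between tip and seam0 below 0.006 m and z of tip in the frame of case below 0.0448 m and linear speed of burnisher below 0.06 m/s and value of joint lid below 0.04 rad), for 0.1 s.
4. the burnisher's tip, moving slowly (under 60 mm/s), is on the seam at half way along the left side (within 6 mm) (horizontal distance between tip and seam1 below 0.006 m and z of tip in the frame of case below 0.0448 m and linear speed of burnisher below 0.06 m/s and value of joint lid below 0.04 rad), for 0.1 s.
5. the burnisher's tip, moving slowly (under 60 mm/s), is on the seam at the front left corner (within 6 mm) (horizontal distance between tip and seam2 below 0.006 m and z of tip in the frame of case below 0.0448 m and linear speed of burnisher below 0.06 m/s and value of joint lid below 0.04 rad), for 0.1 s.
6. the burnisher's tip, moving slowly (under 60 mm/s), is on the seam at the middle of the front (within 6 mm) (horizontal distance between tip and seam3 below 0.006 m and z of tip in the frame of case below 0.0448 m and linear speed of burnisher below 0.06 m/s and value of joint lid below 0.04 rad), for 0.1 s.
7. the burnisher's tip, moving slowly (under 60 mm/s), is on the seam at the front right corner (within 6 mm) (horizontal distance between tip and seam4 below 0.006 m and z of tip in the frame of case below 0.0448 m and linear speed of burnisher below 0.06 m/s and value of joint lid below 0.04 rad), for 0.1 s.
8. the burnisher's tip, moving slowly (under 60 mm/s), is on the seam at half way along the right side (within 6 mm) (horizontal distance between tip and seam5 below 0.006 m and z of tip in the frame of case below 0.0448 m and linear speed of burnisher below 0.06 m/s and value of joint lid below 0.04 rad), for 0.1 s.
9. the burnisher's tip, moving slowly (under 60 mm/s), is on the seam at the hinge end of the right side (within 6 mm) (horizontal distance between tip and seam6 below 0.006 m and z of tip in the frame of case below 0.0448 m and linear speed of burnisher below 0.06 m/s and value of joint lid below 0.04 rad), for 0.1 s.
At the end, for the whole second after the job is handed in: All brooches present lie in the case, the lid is shut and held by its catch (under 0.04 rad), and the burnisher stands upright and still in its stand (within 12 mm of its middle, collar on the top within 5 mm) (x of brooch0 in the frame of case between -0.056 and 0.055 m and y of brooch0 in the frame of case between -0.08 and 0.08 m and z of each of brooch0, brooch1, brooch2, brooch3 in the frame of case below 0.02 m and x of brooch1 in the frame of case between -0.056 and 0.055 m and y of brooch1 in the frame of case between -0.08 and 0.08 m and x of brooch2 in the frame of case between -0.056 and 0.055 m and y of brooch2 in the frame of case between -0.08 and 0.08 m and x of brooch3 in the frame of case between -0.056 and 0.055 m and y of brooch3 in the frame of case between -0.08 and 0.08 m and value of joint lid below 0.04 rad and horizontal distance between burnisher and stand below 0.012 m and z of burnisher in the frame of stand between 0.06 and 0.07 m and angle between burnisher's own z axis and vertical below 0.1 rad and linear speed of burnisher below 0.02 m/s); the robot touches nothing.
It fails at once if the jar is moved more than 30 mm (distance of vial from where it was at the start of the episode above 0.03 m).
It fails at once if the bowl is moved more than 30 mm (distance of dish from where it was at the start of the episode above 0.03 m).
It fails at once if the tin is moved more than 30 mm (distance of tin from where it was at the start of the episode above 0.03 m).
It fails at once if the burnisher is pressed on the case with more than 30 N (contact force between burnisher and case above 30 N).
It fails at once if the burnisher's tip is set on the lid itself, more than 10 mm from its edges (x of tip in the frame of case between -0.046 and 0.05 m and y of tip in the frame of case between -0.07 and 0.07 m and z of tip in the frame of case below 0.045 m).
Of brooch0, brooch1, brooch2, brooch3 only 2 to 4 are there at a start; the rules pass over those that are not, and their reading is None.
At some moment in a run one of brooch0, brooch1, brooch2, brooch3 may be knocked a few centimetres aside while the robot is not near it.
It also fails if it takes over 210 s, if anything falls off the work surface, if the arm or the gripper's body presses on something with over 40 N, if the wrist force passes 120 N, or if a joint passes its speed limit or range.

### The arm

A 6-joint arm with a two-finger parallel gripper is mounted at the origin on the work surface. World frame = base frame: x ahead of the robot, y to its left, z up, the work surface at z = 0. Lengths are in m, angles in rad, forces in N, time in s.
With the tool pointing down it reaches from about 0.375 to 0.9 m from the base axis. Payload 3.1 kg.
Tool frame: the origin (TCP) lies midway between the tips of the shut fingers; the grasp point (between the pads) lies 19 mm behind it (manip.pinch_z is the distance from the TCP to the grasp point, in m); z points along the fingers, y is the line along which they close (so a half turn about z gives the same grasp; the last joint's range is limited). The gripper opens to 85 mm and grips with 20 to 120 N. Pads are 22 mm wide; open, the fingers measure 114 mm over their backs; the gripper's body (76 mm by 85 mm) begins 54 mm behind the grasp point. The pads swing forward as they close: fully open they stand 13 mm farther back than shut.
Start: joints at [-1.435, 0.527, 1.433, -0, 1.181, -0.178], TCP at [0.193, -0.594, 0.231] pointing down, gripper open.
Joint ranges: [-3.08, 3.08], [-0.75, 2.2], [0.22, 2.44], [-1.43, 4.57], [0, 2.65], [-2.85, 2.85]. Speed limits (rad/s): [2.79, 2.79, 3.14, 3.14, 3.14, 3.14].

### API

Orientations are given as a unit quaternion [x, y, z, w].
In Python, from station import manip, viewer, ticket gives the robot as it stands.
- The arm moves only by the shell command python3 -m creep 'ROWS' [FORCE]. ROWS is JSON, a list of rows, each an object with "slide": the shift along the tool's x, y, z in cm, a list of three; "angular": the turn, a rotation vector about the tool's x, y, z in rad, a list of three; "claw": the opening, from -1 (shut) to 1 (fully open). A call has 1 to 10 rows; each row shifts and turns the commanded pose from where the row before left it, along the tool's axes as they then stand; what a row does not reach is not made up. A row lasts 1/12 s, in which the tool goes at most 41.7 mm and 7.16 degrees, less where a joint would pass 70% of its speed; a pose out of reach is approached as far as the arm can. A call with a gripper value outside its range is refused whole. The fingers move at their own pace and stop on an object; FORCE is the grip in N (left out, the last holds). Time passes only in rows, so rows that do not move let the fingers close. It gives the time, the measured TCP pose, the force, the opening and the grip force at its end, in the units of the state.
- manip.sense(): the state, without advancing time (a new reading comes with each control period).
- viewer.snapshot(name): name is "side" or "top"; returns the picture (420x560x3 uint8, blue, green, red); there is no depth.
- viewer.calibration(name): a dict with "fov_y" (degrees; the focal length in pixels is half the picture's height over the tangent of half this angle, whatever the lens; pixels are square), "cx", "cy" (the principal point, pixels), "k1" (the pictures are not rectified: a ray, as slopes to the right and down, at radius r is drawn at 1 + k1 r^2 times it, then the intrinsics apply), "T" (4x4, takes a point from camera to world coordinates). Camera axes: x right, y up, looking along -z (the intrinsics and any distortion apply to the point x, -y, -z); pixel columns grow to the right and rows downward; lengths in m; the calibration is good to about 2 mm. A picture is of the moment at which its call begins. calibration takes no time and is no camera call.
- ticket.sign_off(): hands the job in; it is judged then, once.
The state is a dict: "t": time; "q": joint angles; "qd": joint speeds; "tau": joint torques, N m; "tcp_pos": TCP position; "tool_rot": TCP orientation; "force": force on the tool from outside, world axes, zero at the start; "ft_torque": the same for the moment, N m; "finger_gap": opening from 0.0 (shut) to 1.0 (fully open); "gripper_force": force on a finger pad.
Only numpy, scipy, OpenCV 4.12 (cv2) and the standard library are available. Lean on these libraries where they do the work, as an engineer would, in place of code of your own. Each camera call takes 0.05 s, during which the arm holds its last target. There are 200 camera calls.

## Working session

There is one attempt and no reset: what is moved stays moved. The work goes in short steps, Python scripts to look and compute and a shell command to move; the robot and the scene stay as the last step left them, time stands still between calls to the robot, and variables do not carry over. Pictures are saved under pics/ and viewed, at most 14 in all, crops included, and the job is handed in when it is done.

```bash
ls; mkdir -p pics; cat > h.py <<'E'
import numpy as np, cv2
from station import manip, viewer, ticket
def ray(name,u,v):
    c=viewer.calibration(name);f=210/np.tan(np.radians(c["fov_y"])/2)
    a=np.array([(u-c["cx"])/f,(v-c["cy"])/f]);d=a.copy()
    for _ in range(30): d=a/(1+c["k1"]*(d@d))
    T=np.array(c["T"]);r=T[:3,:3]@np.array([d[0],-d[1],-1]);return T[:3,3],r
def onplane(name,u,v,z):
    o,r=ray(name,u,v);return o+r*(z-o[2])/r[2]
def proj(name,p):
    c=viewer.calibration(name);f=210/np.tan(np.radians(c["fov_y"])/2)
    T=np.array(c["T"]);q=T[:3,:3].T@(np.array(p)-T[:3,3]);d=np.array([q[0],-q[1]])/-q[2]
    d=d*(1+c["k1"]*(d@d));return d[0]*f+c["cx"],d[1]*f+c["cy"]
def two(u1,v1,u2,v2):
    o1,r1=ray("top",u1,v1);o2,r2=ray("side",u2,v2)
    A=np.stack([r1,-r2],1);s=np.linalg.lstsq(A,o2-o1,rcond=None)[0]
    a=o1+s[0]*r1;b=o2+s[1]*r2;return (a+b)/2,np.linalg.norm(a-b)
E
python3 - <<'E'
from h import *
for n in("top","side"):
    cv2.imwrite(f"pics/{n}0.png",viewer.snapshot(n)); c=viewer.calibration(n);print(n,c["fov_y"],c["cx"],c["cy"],c["k1"],np.round(c["T"],3).tolist())
print(manip.sense(),manip.pinch_z)
E
```

```text
pics
top 53.36975496884939 284.07074652869636 208.1368615404721 0.038655297972463525 [[-0.011, 0.999, -0.05, 0.505], [-1.0, -0.011, 0.01, 0.059], [0.009, 0.05, 0.999, 1.321], [0.0, 0.0, 0.0, 1.0]]
side 47.78232267660338 281.7243389917817 215.76592946080265 -0.0028053800329112416 [[0.982, 0.101, -0.158, 0.411], [-0.188, 0.524, -0.831, -0.89], [-0.001, 0.846, 0.534, 0.708], [0.0, 0.0, 0.0, 1.0]]
{'t': 0.1, 'q': array([-1.43551514e+00,  5.28358130e-01,  1.43372501e+00,  1.43160807e-05,
        1.18136905e+00, -1.78482825e-01]), 'qd': array([ 0.00015212, -0.00094267, -0.00228389,  0.00038299, -0.00086766,
       -0.00098404]), 'tau': array([-7.48916227e-04, -4.43305063e+01, -1.78586537e+01, -2.66957804e-04,
        3.89620327e-03,  7.07526709e-06]), 'tcp_pos': array([ 0.19285971, -0.59386328,  0.23045635]), 'tool_rot': array([ 9.87719235e-01,  1.56236511e-01,  2.67001447e-05, -9.29405174e-04]), 'force': array([-0.00441736, -0.38781626, -0.23439392]), 'ft_torque': array([-0.02774352,  0.00056324, -0.0337274 ]), 'gripper_force': 0.0, 'finger_gap': 0.9977170626199993} 0.0187
```

View pics/top0.png

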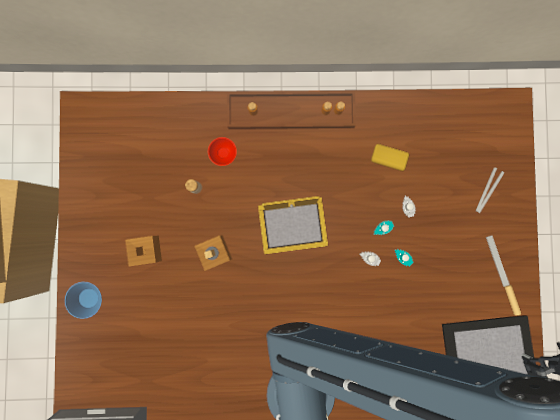

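View pics/side0.png

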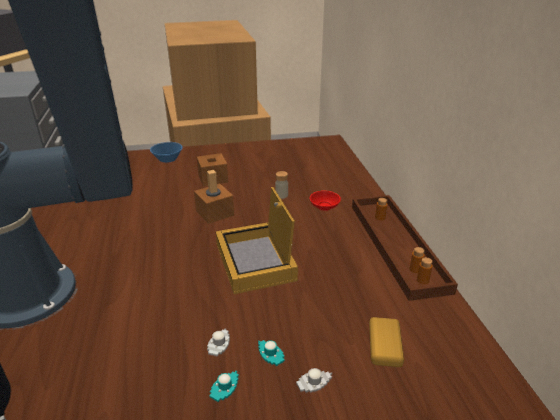

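Top view: silver brooches are at (409,206) and (371,258), with turquoise look-alikes at (383,228) and (404,257), which aren't meant. The stand candidates are (211,253), which holds the burnisher and is nearer the base at about (300,390), and an empty one at (141,251). I'll measure next and confirm with one enlarged crop.

```bash
cat >> h.py <<'E'
def blobs(img,box,lo,hi,amin=15):
    x0,y0,x1,y1=box;h=cv2.cvtColor(img,cv2.COLOR_BGR2HSV)[y0:y1,x0:x1]
    m=cv2.inRange(h,lo,hi);n,l,s,c=cv2.connectedComponentsWithStats(m)
    out=[]
    for i in range(1,n):
        if s[i,4]>=amin:
            ys,xs=np.nonzero(l==i);out.append((c[i]+[x0,y0],s[i,4],np.stack([xs+x0,ys+y0],1)))
    return out
E
python3 - <<'E'
from h import *
t=viewer.snapshot("top");s=viewer.snapshot("side")
for nm,im,box in(("top",t,(340,170,460,300)),("side",s,(190,310,350,410))):
    for c,a,p in blobs(im,box,(0,0,120),(180,70,255)):
        w=onplane(nm,*c,0.005);W=np.array([onplane(nm,*q,0.005)[:2] for q in p])
        ev,V=np.linalg.eigh(np.cov(W.T)); print(nm,c.round(1),a,"z5",w.round(4),"z24",onplane(nm,*c,0.024).round(4),"ax",np.degrees(np.arctan2(V[1,1],V[0,1])).round(0),np.sqrt(ev).round(4))
    # stones: bright
    print(nm,[(c.round(1).tolist(),a,onplane(nm,*c,.024).round(4)[:2].tolist()) for c,a,p in blobs(im,box,(0,0,205),(180,60,255),4)])
# case brass outline
for c,a,p in blobs(t,(240,180,345,270),(18,100,60),(35,255,255),200):
    print("brass",c,a)
    r=cv2.minAreaRect(p.astype(np.float32));print(r,[onplane("top",*q,.042).round(4)[:2].tolist() for q in cv2.boxPoints(r)])
a=cv2.resize(t[180:300,180:440],None,fx=3,fy=3,interpolation=cv2.INTER_CUBIC)[:360,:800];cv2.imwrite("pics/c1.png",a)
b=cv2.resize(s[150:300,180:320],None,fx=4,fy=4,interpolation=cv2.INTER_CUBIC);cv2.imwrite("pics/c2.png",b)
E
```

```text
top [408.4 206.8] 197 z5 [ 0.571  -0.3459  0.005 ] z24 [ 0.5701 -0.3401  0.024 ] ax -167.0 [0.0093 0.017 ]
top [384.9 227.7] 43 z5 [ 0.5062 -0.2705  0.005 ] z24 [ 0.5062 -0.2658  0.024 ] ax 113.0 [0.0054 0.0064]
top [370.4 258.1] 205 z5 [ 0.4113 -0.2229  0.005 ] z24 [ 0.4127 -0.2188  0.024 ] ax 63.0 [0.0096 0.0168]
top [405.1 257.2] 39 z5 [ 0.4131 -0.3315  0.005 ] z24 [ 0.4144 -0.3259  0.024 ] ax 167.0 [0.0056 0.0056]
top [([405.6, 198.0], np.int32(5), [0.5976, -0.3322]), ([408.6, 206.6], np.int32(81), [0.5708, -0.3409]), ([410.5, 214.9], np.int32(11), [0.5448, -0.3462]), ([384.8, 227.8], np.int32(36), [0.5057, -0.2655]), ([362.2, 253.8], np.int32(6), [0.4261, -0.1936]), ([366.6, 256.8], np.int32(21), [0.4168, -0.2072]), ([372.3, 258.7], np.int32(55), [0.4106, -0.2244]), ([405.1, 257.4], np.int32(33), [0.4137, -0.3256]), ([378.0, 262.0], np.int32(11), [0.4005, -0.2419])]
side [218.  341.8] 347 z5 [ 0.4103 -0.2255  0.005 ] z24 [ 0.4103 -0.2435  0.024 ] ax 67.0 [0.0104 0.0182]
side [270.1 344.7] 74 z5 [ 0.5093 -0.2519  0.005 ] z24 [ 0.5067 -0.2692  0.024 ] ax -174.0 [0.0052 0.0057]
sid
[... 485 characters left out ...]
np.int32(12), [0.414, -0.2584]), ([213.1, 351.6], np.int32(18), [0.3996, -0.2657]), ([314.3, 372.9], np.int32(75), [0.5725, -0.3486]), ([327.7, 374.5], np.int32(13), [0.595, -0.3565]), ([223.8, 378.1], np.int32(68), [0.4141, -0.3296]), ([304.7, 378.3], np.int32(20), [0.5532, -0.3567]), ([323.1, 380.7], np.int32(15), [0.5835, -0.3676]), ([300.6, 385.1], np.int32(19), [0.5431, -0.3693]), ([309.6, 386.5], np.int32(19), [0.5576, -0.375]), ([318.0, 386.2], np.int32(6), [0.572, -0.3771])]
brass [292.30099502 223.07296849] 1206
((292.34197998046875, 224.4553985595703), (51.08897399902344, 64.79891967773438), 82.56858825683594) [[0.585, 0.1295], [0.6086, -0.068], [0.4533, -0.0857], [0.4301, 0.1106]]
```

View pics/c1.png

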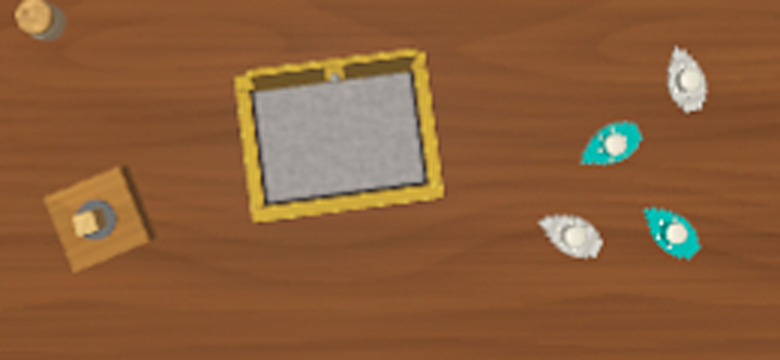

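View pics/c2.png

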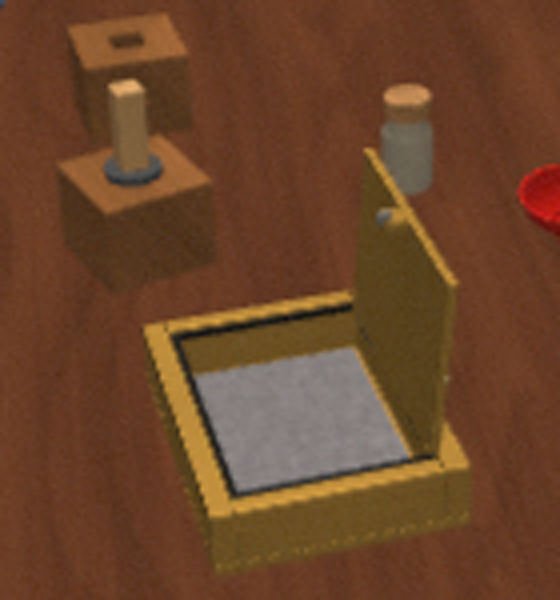

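The crops confirm two silver brooches, the two turquoise decoys, and the burnisher in the nearer stand. I'll move over brooch A, which also uncovers the area the arm was hiding.

```bash
cat >> h.py <<'E'
from scipy.spatial.transform import Rotation as R
def go(x,y,z,ya=None):
    s=manip.sense();M=R.from_quat(s["tool_rot"]).as_matrix();d=M.T@(np.array([x,y,z])-s["tcp_pos"])*100
    a=np.degrees(np.arctan2(M[1,1],M[0,1]))
    print("t",round(s["t"],1),"tcp",s["tcp_pos"].round(4),"toolYang",a.round(2),"zaxis",M[:,2].round(4),"q6",s["q"][5].round(2),"F",s["force"].round(1),"gap",round(s["finger_gap"],3))
    print("slide cm",d.round(2),"norm",np.linalg.norm(d).round(1), *( [] if ya is None else ["turn z rad",np.radians(-(((ya-a)+90)%180-90)).round(3)]))
E
python3 -m creep '[{"slide":[3.64,-1,0],"angular":[0,0,0],"claw":0.1},{"slide":[3.64,-1,0],"angular":[0,0,0],"claw":0.1},{"slide":[3.64,-1,0],"angular":[0,0,0],"claw":0.1},{"slide":[3.64,-1,0],"angular":[0,0,0],"claw":0.1},{"slide":[3.64,-1,0],"angular":[0,0,0],"claw":0.1},{"slide":[3.64,-1,0],"angular":[0,0,0],"claw":0.1}]'
python3 -m creep '[{"slide":[3.64,-1,0],"angular":[0,0,0],"claw":0.1},{"slide":[3.64,-1,0],"angular":[0,0,0],"claw":0.1},{"slide":[3.64,-1,0],"angular":[0,0,0],"claw":0.1},{"slide":[3.64,-1,0],"angular":[0,0,0],"claw":0.1},{"slide":[3.64,-1,0],"angular":[0,0,0],"claw":0.1},{"slide":[3.64,-1,0],"angular":[0,0,0],"claw":0.1}]'
python3 -m creep '[{"slide":[0,0,0],"angular":[0,0,-0.11],"claw":0.1},{"slide":[0,0,0],"angular":[0,0,-0.11],"claw":0.1},{"slide":[0,0,0],"angular":[0,0,-0.11],"claw":0.1},{"slide":[0,0,0],"angular":[0,0,-0.11],"claw":0.1},{"slide":[0,0,0],"angular":[0,0,-0.11],"claw":0.1},{"slide":[0,0,0],"angular":[0,0,-0.11],"claw":0.1},{"slide":[0,0,0],"angular":[0,0,-0.11],"claw":0.1}]'
python3 -m creep '[{"slide":[0,0,0],"angular":[0,0,-0.11],"claw":0.1},{"slide":[0,0,0],"angular":[0,0,-0.11],"claw":0.1},{"slide":[0,0,0],"angular":[0,0,-0.11],"claw":0.1},{"slide":[0,0,0],"angular":[0,0,-0.11],"claw":0.1},{"slide":[0,0,0],"angular":[0,0,-0.11],"claw":0.1},{"slide":[0,0,0],"angular":[0,0,-0.11],"claw":0.1},{"slide":[0,0,0],"angular":[0,0,-0.11],"claw":0.1},{"slide":[0,0,0],"angular":[0,0,0],"claw":0.1}]'
python3 - <<'E'
from h import *
go(.5715,-.345,.1,15)
cv2.imwrite("pics/top1.png",viewer.snapshot("top"))
E
```

```text
t: 0.7
tcp_pos: [0.3833, -0.4687, 0.2312]
tool_rot: [0.988, 0.156, -0.0, -0.0]
force: [0.3, 0.2, -0.2]
finger_gap: 0.549
gripper_force: 0.0
t: 1.2
tcp_pos: [0.5726, -0.3441, 0.2311]
tool_rot: [0.988, 0.156, -0.0, -0.0]
force: [-0.7, 0.2, 0.7]
finger_gap: 0.553
gripper_force: 0.0
t: 1.78
tcp_pos: [0.5712, -0.3453, 0.2309]
tool_rot: [0.855, 0.518, -0.0, -0.0]
force: [-0.1, -0.2, -0.2]
finger_gap: 0.548
gripper_force: 0.0
t: 2.45
tcp_pos: [0.5712, -0.3453, 0.231]
tool_rot: [0.6, 0.8, 0.0, -0.0]
force: [-0.2, 0.2, -0.0]
finger_gap: 0.548
gripper_force: 0.0
t 2.5 tcp [ 0.5712 -0.3453  0.231 ] toolYang 16.32 zaxis [-6.e-04  5.e-04 -1.e+00] q6 -1.0 F [-0.2  0.2 -0. ] gap 0.548
slide cm [1.00e-02 4.00e-02 1.31e+01] norm 13.1 turn z rad 0.023
```

View pics/top1.png

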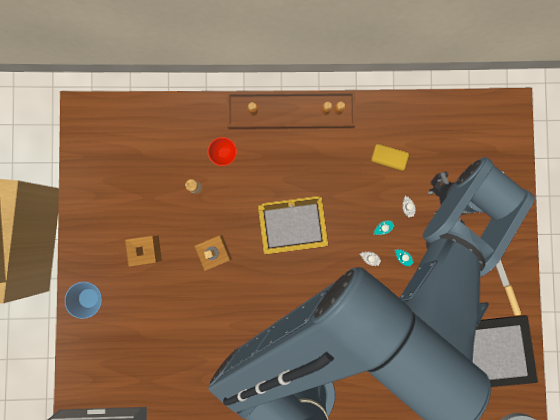

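The view shows the whole bench except the area near the base. There are only two silver brooches, at (409,206) and (371,258). I'll grip A now.

```bash

python3 -m creep '[{"slide":[0,0,3],"angular":[0,0,0.02],"claw":0.1},{"slide":[0,0,3],"angular":[0,0,0],"claw":0.1},{"slide":[0,0,3],"angular":[0,0,0],"claw":0.1},{"slide":[0,0,3],"angular":[0,0,0],"claw":0.1},{"slide":[0,0,3],"angular":[0,0,0],"claw":0.1},{"slide":[0,0,2.5],"angular":[0,0,0],"claw":0.1},{"slide":[0,0,2],"angular":[0,0,0],"claw":0.1},{"slide":[0,0,1.7],"angular":[0,0,0],"claw":0.1},{"slide":[0,0,1],"angular":[0,0,0],"claw":0.1},{"slide":[0,0,0],"angular":[0,0,0],"claw":0.1}]' 30
python3 -m creep '[{"slide":[0,0,0],"angular":[0,0,0],"claw":-1},{"slide":[0,0,0],"angular":[0,0,0],"claw":-1},{"slide":[0,0,0],"angular":[0,0,0],"claw":-1},{"slide":[0,0,0],"angular":[0,0,0],"claw":-1},{"slide":[0,0,0],"angular":[0,0,0],"claw":-1}]' 30
python3 -m creep '[{"slide":[0,0,-2],"angular":[0,0,0],"claw":-1},{"slide":[0,0,-3],"angular":[0,0,0],"claw":-1},{"slide":[0,0,-3],"angular":[0,0,0],"claw":-1},{"slide":[0,0,-3],"angular":[0,0,0],"claw":-1},{"slide":[0,0,-3],"angular":[0,0,0],"claw":-1},{"slide":[0,0,-1],"angular":[0,0,0],"claw":-1},{"slide":[0,0,0],"angular":[0,0,0],"claw":-1}]' 30
python3 - <<'E'
from h import *
# refine case: two-view corner estimates from front rim corners in top
X=np.array([np.cos(np.radians(6.74)),np.sin(np.radians(6.74))]);Y=np.array([-X[1],X[0]])
c=np.array([.516,.0212])
for a in((-36,42),(-36,-42)):
    p=c+X*a[0]/1e3+Y*a[1]/1e3;print(a,p);go(*p,.15,96.7)
for nm in("top","side"):
    print(nm,[[round(float(v),1) for v in proj(nm,(*(c+X*a+Y*b),.042))] for a,b in((-.075,.098),(-.075,-.098),(.075,-.098),(.075,.098))])
E
```

```text
t: 3.33
tcp_pos: [0.5699, -0.3443, 0.0066]
tool_rot: [0.609, 0.793, 0.0, -0.003]
force: [-0.4, -0.2, -0.0]
finger_gap: 0.549
gripper_force: 0.0
t: 3.75
tcp_pos: [0.572, -0.346, 0.0106]
tool_rot: [0.608, 0.794, -0.0, 0.001]
force: [0.5, 0.1, 2.1]
finger_gap: 0.26
gripper_force: 29.6
t: 4.33
tcp_pos: [0.5732, -0.3469, 0.1634]
tool_rot: [0.608, 0.794, -0.0, 0.004]
force: [0.9, -0.2, -1.4]
finger_gap: 0.267
gripper_force: 29.5
(-36, 42) [0.47531951 0.05868463]
t 4.3 tcp [ 0.5732 -0.3469  0.1634] toolYang 15.07 zaxis [ 0.0061 -0.0053 -1.    ] q6 -0.97 F [ 0.9 -0.2 -1.4] gap 0.267
slide cm [41.72  1.09  1.06] norm 41.7 turn z rad -1.425
(-36, -42) [ 0.48517809 -0.02473484]
t 4.3 tcp [ 0.5732 -0.3469  0.1634] toolYang 15.07 zaxis [ 0.0061 -0.0053 -1.    ] q6 -0.97 F [ 0.9 -0.2 -1.4] gap 0.267
slide cm [33.41 -0.13  1.11] norm 33.4 turn z rad -1.425
top [[263.8, 254.0], [327.5, 245.7], [321.0, 197.1], [257.6, 205.3]]
side [[214.6, 230.8], [231.5, 278.9], [296.7, 265.9], [271.9, 220.9]]
```

```bash

python3 -m creep '[{"slide":[2.5,0.09,0],"angular":[0,0,0],"claw":-1},{"slide":[3.5,0.09,0],"angular":[0,0,0],"claw":-1},{"slide":[3.5,0.09,0],"angular":[0,0,0],"claw":-1},{"slide":[3.5,0.09,0],"angular":[0,0,0],"claw":-1},{"slide":[3.5,0.09,0],"angular":[0,0,0],"claw":-1},{"slide":[3.5,0.09,0],"angular":[0,0,0],"claw":-1},{"slide":[3.5,0.09,0],"angular":[0,0,0],"claw":-1}]' 30
python3 -m creep '[{"slide":[3.5,0.09,0],"angular":[0,0,0],"claw":-1},{"slide":[3.5,0.09,0],"angular":[0,0,0],"claw":-1},{"slide":[3.5,0.09,0],"angular":[0,0,0],"claw":-1},{"slide":[3.5,0.09,0],"angular":[0,0,0],"claw":-1},{"slide":[2.5,0.09,0],"angular":[0,0,0],"claw":-1},{"slide":[1.2,0.09,0],"angular":[0,0,0],"claw":-1},{"slide":[0,0,0],"angular":[0,0,0],"claw":-1}]' 30
python3 -m creep '[{"slide":[0,0,0],"angular":[0,0,-0.1],"claw":-1},{"slide":[0,0,0],"angular":[0,0,-0.1],"claw":-1},{"slide":[0,0,0],"angular":[0,0,-0.1],"claw":-1},{"slide":[0,0,0],"angular":[0,0,-0.1],"claw":-1},{"slide":[0,0,0],"angular":[0,0,-0.1],"claw":-1},{"slide":[0,0,0],"angular":[0,0,-0.1],"claw":-1},{"slide":[0,0,0],"angular":[0,0,-0.1],"claw":-1}]' 30
python3 -m creep '[{"slide":[0,0,0],"angular":[0,0,-0.1],"claw":-1},{"slide":[0,0,0],"angular":[0,0,-0.1],"claw":-1},{"slide":[0,0,0],"angular":[0,0,-0.1],"claw":-1},{"slide":[0,0,0],"angular":[0,0,-0.1],"claw":-1},{"slide":[0,0,0],"angular":[0,0,-0.1],"claw":-1},{"slide":[0,0,0],"angular":[0,0,-0.1],"claw":-1},{"slide":[0,0,0],"angular":[0,0,-0.1],"claw":-1},{"slide":[0,0,0],"angular":[0,0,0],"claw":-1}]' 30
python3 - <<'E'
from h import *
go(.4763,.0587,.017,96.7)
cv2.imwrite("pics/side2.png",viewer.snapshot("side"))
E
```

```text
t: 4.92
tcp_pos: [0.5143, -0.1149, 0.1574]
tool_rot: [0.609, 0.794, -0.0, -0.002]
force: [0.1, 0.9, -1.3]
finger_gap: 0.259
gripper_force: 29.5
t: 5.5
tcp_pos: [0.4733, 0.0577, 0.158]
tool_rot: [0.607, 0.795, -0.001, -0.002]
force: [0.5, -0.1, -0.9]
finger_gap: 0.258
gripper_force: 29.5
t: 6.08
tcp_pos: [0.476, 0.0538, 0.1585]
tool_rot: [0.298, 0.955, -0.0, -0.0]
force: [-0.3, -0.7, -1.5]
finger_gap: 0.261
gripper_force: 29.5
t: 6.75
tcp_pos: [0.4759, 0.054, 0.1586]
tool_rot: [-0.046, 0.999, -0.0, -0.0]
force: [0.1, 0.5, -0.7]
finger_gap: 0.262
gripper_force: 29.5
t 6.8 tcp [0.4759 0.054  0.1586] toolYang 95.29 zaxis [-6.e-04 -4.e-04 -1.e+00] q6 -1.78 F [ 0.1  0.5 -0.7] gap 0.262
slide cm [-0.09  0.47 14.16] norm 14.2 turn z rad -0.025
```

View pics/side2.png

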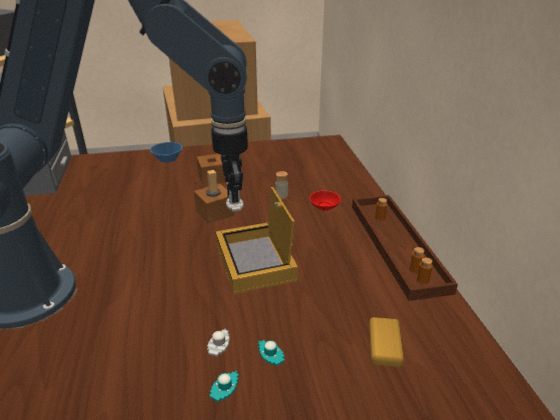

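The brooch is held at (234,204) above the case, and B is still at (218,340). Lowering it in and releasing.

```bash

python3 -m creep '[{"slide":[-0.1,0.45,0],"angular":[0,0,-0.025],"claw":-1},{"slide":[0,0,2],"angular":[0,0,0],"claw":-1},{"slide":[0,0,2],"angular":[0,0,0],"claw":-1},{"slide":[0,0,2],"angular":[0,0,0],"claw":-1},{"slide":[0,0,2],"angular":[0,0,0],"claw":-1},{"slide":[0,0,2],"angular":[0,0,0],"claw":-1},{"slide":[0,0,2],"angular":[0,0,0],"claw":-1},{"slide":[0,0,1.2],"angular":[0,0,0],"claw":-1},{"slide":[0,0,0.7],"angular":[0,0,0],"claw":-1},{"slide":[0,0,0],"angular":[0,0,0],"claw":-1}]' 30
python3 -m creep '[{"slide":[0,0,0.1],"angular":[0,0,0],"claw":-0.15},{"slide":[0,0,0],"angular":[0,0,0],"claw":-0.15},{"slide":[0,0,0],"angular":[0,0,0],"claw":-0.15},{"slide":[0,0,-1],"angular":[0,0,0],"claw":-0.15},{"slide":[0,0,-3],"angular":[0,0,0],"claw":-0.15},{"slide":[0,0,-3],"angular":[0,0,0],"claw":-0.15},{"slide":[0,0,-3],"angular":[0,0,0],"claw":-0.15},{"slide":[0,0,-3],"angular":[0,0,0],"claw":-0.15},{"slide":[0,0,-2],"angular":[0,0,0],"claw":0.1},{"slide":[0,0,0],"angular":[0,0,0],"claw":0.1}]' 30
python3 - <<'E'
from h import *
t=viewer.snapshot("top")
go(.412,-.2245,.15,65)
for c,a,p in blobs(t,(340,170,460,300),(0,0,120),(180,70,255),100):
    W=np.array([onplane("top",*q,0.005)[:2] for q in p]);ev,V=np.linalg.eigh(np.cov(W.T)); print(c.round(1),onplane("top",*c,.01)[:2].round(4),np.degrees(np.arctan2(V[1,1],V[0,1])).round())
E
```

```text
t: 7.63
tcp_pos: [0.4756, 0.0599, 0.0189]
tool_rot: [-0.058, 0.998, 0.0, -0.001]
force: [0.7, -0.1, -0.5]
finger_gap: 0.261
gripper_force: 29.5
t: 8.47
tcp_pos: [0.479, 0.0598, 0.1747]
tool_rot: [-0.059, 0.998, -0.001, 0.006]
force: [0.7, -0.9, 0.4]
finger_gap: 0.549
gripper_force: 0.0
t 8.5 tcp [0.4778 0.0599 0.1727] toolYang 96.72 zaxis [ 7.6e-03 -8.0e-04 -1.0e+00] q6 -1.8 F [-0.6  0.3  0.3] gap 0.548
slide cm [  9.88 -27.47   2.24] norm 29.3 turn z rad 0.554
[370.4 258.1] [ 0.4117 -0.2218] 63.0
```

```bash

python3 -m creep '[{"slide":[1,-2.75,0],"angular":[0,0,0],"claw":0.1},{"slide":[1,-2.75,0],"angular":[0,0,0],"claw":0.1},{"slide":[1,-2.75,0],"angular":[0,0,0],"claw":0.1},{"slide":[1,-2.75,0],"angular":[0,0,0],"claw":0.1},{"slide":[1,-2.75,0],"angular":[0,0,0],"claw":0.1},{"slide":[1,-2.75,0],"angular":[0,0,0],"claw":0.1},{"slide":[1,-2.75,0],"angular":[0,0,0],"claw":0.1},{"slide":[1,-2.75,0],"angular":[0,0,0],"claw":0.1},{"slide":[1,-2.75,0],"angular":[0,0,0],"claw":0.1},{"slide":[1,-2.75,0],"angular":[0,0,0],"claw":0.1}]' 30
python3 -m creep '[{"slide":[0,0,0],"angular":[0,0,0.11],"claw":0.1},{"slide":[0,0,0],"angular":[0,0,0.11],"claw":0.1},{"slide":[0,0,0],"angular":[0,0,0.11],"claw":0.1},{"slide":[0,0,0],"angular":[0,0,0.11],"claw":0.1},{"slide":[0,0,0],"angular":[0,0,0.11],"claw":0.1},{"slide":[0,0,0],"angular":[0,0,0],"claw":0.1}]' 30
python3 - <<'E'
from h import *
go(.412,-.2245,.009,65)
s=viewer.snapshot("side"); print([(c.round(1).tolist(),onplane("side",*c,.024)[:2].round(4)) for c,a,p in blobs(s,(190,310,350,410),(0,0,205),(180,60,255),30)])
E
```

```text
t: 9.35
tcp_pos: [0.4076, -0.2255, 0.1687]
tool_rot: [-0.058, 0.998, 0.001, -0.001]
force: [1.7, -0.5, -0.8]
finger_gap: 0.551
gripper_force: 0.0
t: 9.85
tcp_pos: [0.4082, -0.2242, 0.1687]
tool_rot: [0.216, 0.976, 0.001, -0.001]
force: [-0.5, 0.1, -0.6]
finger_gap: 0.554
gripper_force: 0.0
t 9.8 tcp [ 0.4082 -0.2242  0.1687] toolYang 65.08 zaxis [-0.0015  0.0014 -1.    ] q6 -1.88 F [-0.5  0.1 -0.6] gap 0.554
slide cm [-0.39  0.13 15.97] norm 16.0 turn z rad 0.001
[([219.3, 334.2], array([ 0.4144, -0.2242])), ([269.7, 344.7], array([ 0.5059, -0.2692])), ([224.0, 378.1], array([ 0.4143, -0.3296]))]
```

```bash

python3 -m creep '[{"slide":[-0.4,0.15,0],"angular":[0,0,0],"claw":0.1},{"slide":[0,0,2.5],"angular":[0,0,0],"claw":0.1},{"slide":[0,0,2.5],"angular":[0,0,0],"claw":0.1},{"slide":[0,0,2.5],"angular":[0,0,0],"claw":0.1},{"slide":[0,0,2.5],"angular":[0,0,0],"claw":0.1},{"slide":[0,0,2.5],"angular":[0,0,0],"claw":0.1},{"slide":[0,0,2],"angular":[0,0,0],"claw":0.1},{"slide":[0,0,1.3],"angular":[0,0,0],"claw":0.1},{"slide":[0,0,0],"angular":[0,0,0],"claw":0.1}]' 30
python3 -m creep '[{"slide":[0,0,0],"angular":[0,0,0],"claw":-1},{"slide":[0,0,0],"angular":[0,0,0],"claw":-1},{"slide":[0,0,0],"angular":[0,0,0],"claw":-1},{"slide":[0,0,0],"angular":[0,0,0],"claw":-1},{"slide":[0,0,0],"angular":[0,0,0],"claw":-1}]' 30
python3 -m creep '[{"slide":[0,0,-2],"angular":[0,0,0],"claw":-1},{"slide":[0,0,-3],"angular":[0,0,0],"claw":-1},{"slide":[0,0,-3],"angular":[0,0,0],"claw":-1},{"slide":[0,0,-3],"angular":[0,0,0],"claw":-1},{"slide":[0,0,-3],"angular":[0,0,0],"claw":-1},{"slide":[0,0,-1],"angular":[0,0,0],"claw":-1},{"slide":[0,0,0],"angular":[0,0,0],"claw":-1}]' 30
python3 - <<'E'
from h import *
go(.486,-.0247,.15,96.7)
E
```

```text
t: 10.65
tcp_pos: [0.4123, -0.2242, 0.0088]
tool_rot: [0.214, 0.977, 0.001, -0.002]
force: [-1.1, -0.0, 0.4]
finger_gap: 0.55
gripper_force: 0.0
t: 11.07
tcp_pos: [0.4137, -0.2255, 0.0121]
tool_rot: [0.215, 0.977, -0.0, 0.001]
force: [-0.6, 0.2, -1.2]
finger_gap: 0.266
gripper_force: 29.4
t: 11.65
tcp_pos: [0.4148, -0.2264, 0.1646]
tool_rot: [0.215, 0.977, -0.002, 0.003]
force: [0.6, 0.4, 0.1]
finger_gap: 0.262
gripper_force: 29.5
t 11.7 tcp [ 0.4148 -0.2264  0.1646] toolYang 65.22 zaxis [ 0.0059 -0.0053 -1.    ] q6 -1.88 F [0.6 0.4 0.1] gap 0.262
slide cm [ 1.99 21.3   1.4 ] norm 21.4 turn z rad -0.549
```

```bash

python3 -m creep '[{"slide":[0.25,2.5,0],"angular":[0,0,0],"claw":-1},{"slide":[0.25,2.9,0],"angular":[0,0,0],"claw":-1},{"slide":[0.25,2.9,0],"angular":[0,0,0],"claw":-1},{"slide":[0.25,2.9,0],"angular":[0,0,0],"claw":-1},{"slide":[0.25,2.9,0],"angular":[0,0,0],"claw":-1},{"slide":[0.25,2.9,0],"angular":[0,0,0],"claw":-1},{"slide":[0.25,2.5,0],"angular":[0,0,0],"claw":-1},{"slide":[0.25,1.8,0],"angular":[0,0,0],"claw":-1},{"slide":[0,0,0],"angular":[0,0,0],"claw":-1}]' 30
python3 -m creep '[{"slide":[0,0,0],"angular":[0,0,-0.11],"claw":-1},{"slide":[0,0,0],"angular":[0,0,-0.11],"claw":-1},{"slide":[0,0,0],"angular":[0,0,-0.11],"claw":-1},{"slide":[0,0,0],"angular":[0,0,-0.11],"claw":-1},{"slide":[0,0,0],"angular":[0,0,-0.11],"claw":-1},{"slide":[0,0,0],"angular":[0,0,0],"claw":-1}]' 30
python3 - <<'E'
from h import *
go(.486,-.0247,.018,96.7)
E
```

```text
t: 12.4
tcp_pos: [0.484, -0.0203, 0.1603]
tool_rot: [0.213, 0.977, 0.001, -0.001]
force: [0.0, -0.0, -0.2]
finger_gap: 0.261
gripper_force: 29.6
t: 12.9
tcp_pos: [0.4835, -0.0239, 0.1605]
tool_rot: [-0.059, 0.998, 0.0, -0.001]
force: [0.3, 0.2, -0.8]
finger_gap: 0.262
gripper_force: 29.6
t 12.9 tcp [ 0.4835 -0.0239  0.1605] toolYang 96.79 zaxis [-1.9e-03  3.0e-04 -1.0e+00] q6 -1.97 F [ 0.3  0.2 -0.8] gap 0.262
slide cm [-0.26 -0.11 14.25] norm 14.3 turn z rad 0.002
```

```bash

python3 -m creep '[{"slide":[-0.2,-0.1,0],"angular":[0,0,0],"claw":-1},{"slide":[0,0,2],"angular":[0,0,0],"claw":-1},{"slide":[0,0,2],"angular":[0,0,0],"claw":-1},{"slide":[0,0,2],"angular":[0,0,0],"claw":-1},{"slide":[0,0,2],"angular":[0,0,0],"claw":-1},{"slide":[0,0,2],"angular":[0,0,0],"claw":-1},{"slide":[0,0,2],"angular":[0,0,0],"claw":-1},{"slide":[0,0,1.2],"angular":[0,0,0],"claw":-1},{"slide":[0,0,0.7],"angular":[0,0,0],"claw":-1},{"slide":[0,0,0.1],"angular":[0,0,0],"claw":-1}]' 30
python3 -m creep '[{"slide":[0,0,0.1],"angular":[0,0,0],"claw":-0.15},{"slide":[0,0,0],"angular":[0,0,0],"claw":-0.15},{"slide":[0,0,0],"angular":[0,0,0],"claw":-0.15},{"slide":[0,0,-1],"angular":[0,0,0],"claw":-0.15},{"slide":[0,0,-3],"angular":[0,0,0],"claw":-0.15},{"slide":[0,0,-3],"angular":[0,0,0],"claw":-0.15},{"slide":[0,0,-3],"angular":[0,0,0],"claw":-0.15},{"slide":[0,0,-3],"angular":[0,0,0],"claw":-0.15},{"slide":[0,0,-3],"angular":[0,0,0],"claw":-1},{"slide":[0,0,-3],"angular":[0,0,0],"claw":-1}]' 30
python3 -m creep '[{"slide":[0,-3,-1],"angular":[0,0,0],"claw":-1},{"slide":[0,-3,-1],"angular":[0,0,0],"claw":-1},{"slide":[0,-3,-1],"angular":[0,0,0],"claw":-1},{"slide":[0,-3,-1],"angular":[0,0,0],"claw":-1},{"slide":[0,-3,0],"angular":[0,0,0],"claw":-1},{"slide":[0,-3,0],"angular":[0,0,0],"claw":-1},{"slide":[0,0,0],"angular":[0,0,0],"claw":-1}]' 30
python3 - <<'E'
from h import *
t=viewer.snapshot("top");s=viewer.snapshot("side")
cv2.imwrite("pics/top3.png",t)
print(proj("top",(.56,.03,.15)))
a=cv2.resize(s[180:300,190:320],None,fx=4,fy=4,interpolation=cv2.INTER_CUBIC);cv2.imwrite("pics/s3.png",a)
go(.5,0,.25)
E
```

```text
t: 13.73
tcp_pos: [0.4858, -0.0243, 0.0199]
tool_rot: [-0.058, 0.998, 0.0, -0.001]
force: [-0.9, 0.3, -1.4]
finger_gap: 0.259
gripper_force: 29.6
t: 14.57
tcp_pos: [0.486, -0.024, 0.2133]
tool_rot: [-0.059, 0.998, -0.0, 0.001]
force: [0.8, -0.3, 0.5]
finger_gap: 0.152
gripper_force: 0.0
t: 15.15
tcp_pos: [0.5088, -0.2085, 0.2524]
tool_rot: [-0.056, 0.998, -0.003, 0.002]
force: [0.1, 0.6, 0.6]
finger_gap: -0.0
gripper_force: 0.0
(np.float64(290.3116649646977), np.float64(209.45167445456016))
t 15.2 tcp [ 0.5071 -0.2036  0.2513] toolYang 96.58 zaxis [ 8.e-04 -1.e-04 -1.e+00] q6 -2.27 F [-1.2  0.5 -0. ] gap -0.003
slide cm [-1.63 20.31  0.13] norm 20.4
```

View pics/top3.png

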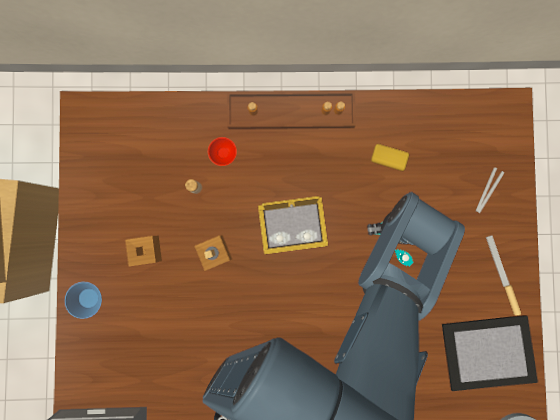

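View pics/s3.png

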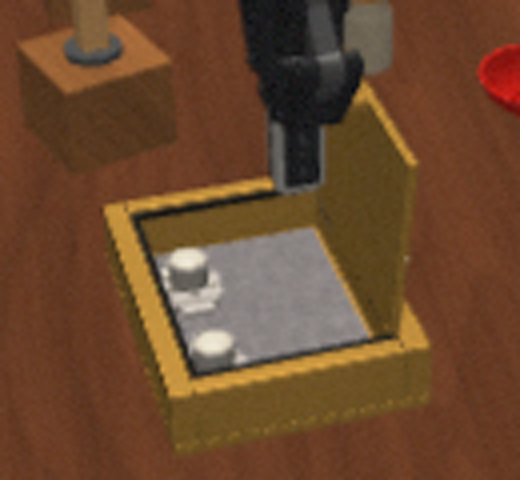

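The top view shows both brooches in the case at (278,238) and (306,236), and the lid still upright. Next I'll plan the lid push.

```bash
python3 - <<'E'
from h import *
a=np.radians(6.74);X=np.array([np.cos(a),np.sin(a)]);c=np.array([.517,.0215])
p=c+X*.108; print(p); go(*p,.25,96.74)
E
```

```text
[0.62425361 0.03417532]
t 15.2 tcp [ 0.5071 -0.2036  0.2513] toolYang 96.58 zaxis [ 8.e-04 -1.e-04 -1.e+00] q6 -2.27 F [-1.2  0.5 -0. ] gap -0.003
slide cm [-14.36  22.28   0.14] norm 26.5 turn z rad -0.003
```

```bash

python3 -m creep '[{"slide":[-1.8,2.8,0],"angular":[0,0,0],"claw":-1},{"slide":[-1.8,2.8,0],"angular":[0,0,0],"claw":-1},{"slide":[-1.8,2.8,0],"angular":[0,0,0],"claw":-1},{"slide":[-1.8,2.8,0],"angular":[0,0,0],"claw":-1},{"slide":[-1.8,2.8,0],"angular":[0,0,0],"claw":-1},{"slide":[-1.8,2.8,0],"angular":[0,0,0],"claw":-1},{"slide":[-1.8,2.8,0],"angular":[0,0,0],"claw":-1},{"slide":[-1.8,2.8,0],"angular":[0,0,0],"claw":-1},{"slide":[0,0,0],"angular":[0,0,0],"claw":-1}]'
python3 -m creep '[{"slide":[0,0,3],"angular":[0,0,0],"claw":-1},{"slide":[0,0,3],"angular":[0,0,0],"claw":-1},{"slide":[0,0,3],"angular":[0,0,0],"claw":-1},{"slide":[0,0,3],"angular":[0,0,0],"claw":-1},{"slide":[0,0,0.5],"angular":[0,0,0],"claw":-1},{"slide":[0,0,0],"angular":[0,0,0],"claw":-1}]'
python3 - <<'E'
from h import *
a=np.radians(6.74);X=np.array([np.cos(a),np.sin(a)]);c=np.array([.517,.0215])
s=manip.sense();xc=(s["tcp_pos"][:2]-c)@X;z=s["tcp_pos"][2];print(xc,z)
px,pz=xc,z
for th in np.linspace(1.65,0.1,12):
    r=.085+.015*(1.65-th)/1.55;x=.059-r*np.cos(th)+.003*np.sin(th)+.011;zz=.039+r*np.sin(th)+.003*np.cos(th)
    print(round(th,2),"x,z",round(x,4),round(zz,4),"row",round((px-x)*100,2),round((pz-zz)*100,2));px,pz=x,zz
cv2.imwrite("pics/s4.png",cv2.resize(viewer.snapshot("side")[120:300,180:360],None,fx=3,fy=3))
go(*s["tcp_pos"],96.74)
E
```

```text
t: 16.0
tcp_pos: [0.6251, 0.0436, 0.251]
tool_rot: [-0.062, 0.998, 0.002, 0.001]
force: [-0.0, -1.4, 0.4]
finger_gap: -0.001
gripper_force: 0.0
t: 16.5
tcp_pos: [0.6217, 0.0373, 0.1236]
tool_rot: [-0.059, 0.998, 0.001, -0.003]
force: [-0.1, 0.6, 1.0]
finger_gap: -0.002
gripper_force: 0.0
0.10582976638993068 0.1236430017651202
1.65 x,z 0.0797 0.1235 row 2.61 0.01
1.51 x,z 0.0677 0.1254 row 1.2 -0.19
1.37 x,z 0.0553 0.1255 row 1.24 -0.02
1.23 x,z 0.0428 0.1239 row 1.25 0.16
1.09 x,z 0.0305 0.1204 row 1.23 0.35
0.95 x,z 0.0187 0.1152 row 1.18 0.52
0.8 x,z 0.0075 0.1082 row 1.11 0.7
0.66 x,z -0.0026 0.0996 row 1.02 0.86
0.52 x,z -0.0116 0.0895 row 0.9 1.01
0.38 x,z -0.0192 0.078 row 0.75 1.15
0.24 x,z -0.0251 0.0654 row 0.59 1.26
0.1 x,z -0.0292 0.052 row 0.41 1.35
t 16.6 tcp [0.6237 0.0369 0.1256] toolYang 96.75 zaxis [-1.4e-03  2.0e-04 -1.0e+00] q6 -1.81 F [ 0.8  0.7 -0.5] gap -0.003
slide cm [0.19 0.06 0.2 ] norm 0.3 turn z rad 0.0
```

View pics/s4.png

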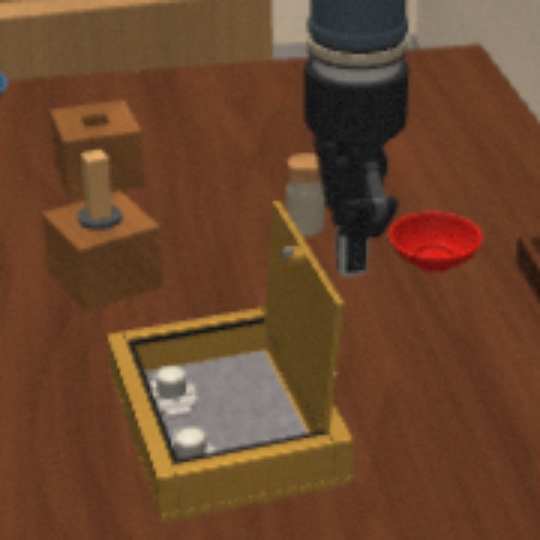

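The closed fingers are behind the lid at about (352,262) in the crop and clear of everything. Pushing the lid over.

```bash

python3 -m creep '[{"slide":[1.3,0,0],"angular":[0,0,0],"claw":-1},{"slide":[1.3,0,0],"angular":[0,0,0],"claw":-1},{"slide":[0.6,0,-0.1],"angular":[0,0,0],"claw":-1},{"slide":[0.6,0,-0.1],"angular":[0,0,0],"claw":-1},{"slide":[0.6,0,0],"angular":[0,0,0],"claw":-1},{"slide":[0.6,0,0],"angular":[0,0,0],"claw":-1},{"slide":[0.6,0,0.1],"angular":[0,0,0],"claw":-1},{"slide":[0.6,0,0.1],"angular":[0,0,0],"claw":-1},{"slide":[0.6,0,0.2],"angular":[0,0,0],"claw":-1},{"slide":[0.6,0,0.2],"angular":[0,0,0],"claw":-1}]'
python3 -m creep '[{"slide":[0.6,0,0.25],"angular":[0,0,0],"claw":-1},{"slide":[0.6,0,0.25],"angular":[0,0,0],"claw":-1},{"slide":[0.55,0,0.35],"angular":[0,0,0],"claw":-1},{"slide":[0.55,0,0.35],"angular":[0,0,0],"claw":-1},{"slide":[0.5,0,0.45],"angular":[0,0,0],"claw":-1},{"slide":[0.5,0,0.45],"angular":[0,0,0],"claw":-1},{"slide":[0.45,0,0.5],"angular":[0,0,0],"claw":-1},{"slide":[0.45,0,0.5],"angular":[0,0,0],"claw":-1},{"slide":[0.4,0,0.55],"angular":[0,0,0],"claw":-1},{"slide":[0.4,0,0.55],"angular":[0,0,0],"claw":-1}]'
python3 - <<'E'
from h import *
a=np.radians(6.74);X=np.array([np.cos(a),np.sin(a)]);c=np.array([.517,.0215])
s=manip.sense();print((s["tcp_pos"][:2]-c)@X);go(*s["tcp_pos"],96.74)
cv2.imwrite("pics/s5.png",cv2.resize(viewer.snapshot("side")[150:300,180:330],None,fx=3,fy=3))
E
```

```text
t: 17.38
tcp_pos: [0.5503, 0.0276, 0.1211]
tool_rot: [-0.059, 0.998, -0.0, -0.0]
force: [1.2, -0.7, 0.9]
finger_gap: -0.001
gripper_force: 0.5
t: 18.22
tcp_pos: [0.5008, 0.0219, 0.0787]
tool_rot: [-0.059, 0.998, 0.0, -0.0]
force: [0.8, -0.2, 0.6]
finger_gap: -0.005
gripper_force: 0.3
-0.016019801129826657
t 18.2 tcp [0.5008 0.0219 0.0787] toolYang 96.71 zaxis [-1.e-04  1.e-04 -1.e+00] q6 -1.87 F [ 0.8 -0.2  0.6] gap -0.005
slide cm [0. 0. 0.] norm 0.0 turn z rad -0.0
```

View pics/s5.png

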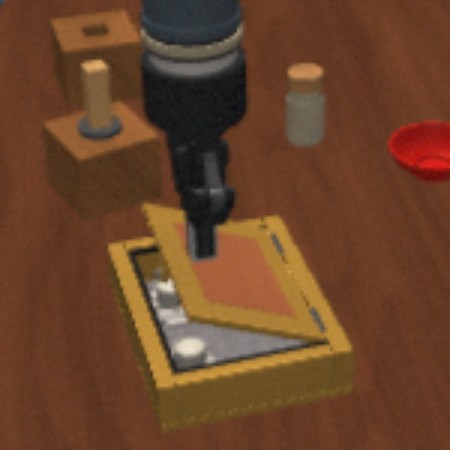

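The lid is down to about 0.4 rad with the fingertips on its outer face. Continuing down to the catch.

```bash

python3 -m creep '[{"slide":[0.4,0,0.6],"angular":[0,0,0],"claw":-1},{"slide":[0.4,0,0.6],"angular":[0,0,0],"claw":-1},{"slide":[0.4,0,0.6],"angular":[0,0,0],"claw":-1},{"slide":[0.4,0,0.5],"angular":[0,0,0],"claw":-1},{"slide":[0.4,0,0.3],"angular":[0,0,0],"claw":-1},{"slide":[0.3,0,0.2],"angular":[0,0,0],"claw":-1}]'
python3 -m creep '[{"slide":[0,0,0.2],"angular":[0,0,0],"claw":-1},{"slide":[0,0,0.2],"angular":[0,0,0],"claw":-1},{"slide":[0,0,0.2],"angular":[0,0,0],"claw":-1},{"slide":[0,0,0.1],"angular":[0,0,0],"claw":-1}]'
python3 -m creep '[{"slide":[0,0,0.1],"angular":[0,0,0],"claw":-1},{"slide":[0,0,0.1],"angular":[0,0,0],"claw":-1},{"slide":[0,0,0],"angular":[0,0,0],"claw":-1}]'
```

```text
t: 18.77
tcp_pos: [0.4829, 0.0193, 0.0525]
tool_rot: [-0.057, 0.998, -0.0, 0.006]
force: [7.8, 10.3, 15.4]
finger_gap: 0.001
gripper_force: 8.5
t: 19.1
tcp_pos: [0.4786, 0.0192, 0.0444]
tool_rot: [-0.059, 0.998, -0.0, 0.0]
force: [-0.8, 0.5, -0.5]
finger_gap: -0.003
gripper_force: 0.0
t: 19.35
tcp_pos: [0.4771, 0.0193, 0.042]
tool_rot: [-0.059, 0.998, 0.0, -0.001]
force: [-0.2, 1.5, 2.2]
finger_gap: -0.001
gripper_force: 1.0
```

```bash

python3 -m creep '[{"slide":[0,0,0.1],"angular":[0,0,0],"claw":-1},{"slide":[0,0,0.1],"angular":[0,0,0],"claw":-1},{"slide":[0,0,0],"angular":[0,0,0],"claw":-1},{"slide":[0,0,0],"angular":[0,0,0],"claw":-1}]'
python3 -m creep '[{"slide":[0,0,-1],"angular":[0,0,0],"claw":-1},{"slide":[0,0,-3],"angular":[0,0,0],"claw":-1},{"slide":[0,0,-4],"angular":[0,0,0],"claw":-1},{"slide":[0,0,-4],"angular":[0,0,0],"claw":-1},{"slide":[0,0,-4],"angular":[0,0,0],"claw":-1},{"slide":[0,-3.5,-3],"angular":[0,0,0],"claw":-1},{"slide":[0,-3.5,0],"angular":[0,0,0],"claw":0},{"slide":[0,-3.5,0],"angular":[0,0,0],"claw":0},{"slide":[0,-3.5,0],"angular":[0,0,0],"claw":0},{"slide":[0,-3.5,0],"angular":[0,0,0],"claw":0}]'
python3 - <<'E'
from h import *
t=viewer.snapshot("top");s=viewer.snapshot("side");cv2.imwrite("pics/_t.png",t);cv2.imwrite("pics/_s.png",s)
A=cv2.resize(t[180:280,180:350],None,fx=4,fy=4,interpolation=cv2.INTER_CUBIC)
B=cv2.resize(s[160:300,180:320],(400,400),interpolation=cv2.INTER_CUBIC)
cv2.imwrite("pics/c6.png",A)
cv2.imwrite("pics/c7.png",cv2.resize(s[160:300,180:320],None,fx=4,fy=4,interpolation=cv2.INTER_CUBIC))
h=cv2.cvtColor(t,cv2.COLOR_BGR2HSV)
print(h[225:260:2,290].tolist())
E
```

```text
t: 19.68
tcp_pos: [0.4772, 0.0193, 0.0417]
tool_rot: [-0.059, 0.998, 0.0, -0.001]
force: [-3.7, 0.7, 19.5]
finger_gap: -0.001
gripper_force: 9.1
t: 20.52
tcp_pos: [0.4979, -0.1526, 0.2275]
tool_rot: [-0.059, 0.998, 0.0, -0.0]
force: [0.4, -0.1, 0.1]
finger_gap: 0.498
gripper_force: 0.0
[[14, 162, 203], [14, 159, 207], [14, 160, 206], [14, 158, 206], [14, 161, 204], [14, 159, 205], [17, 168, 205], [23, 187, 207], [22, 184, 205], [23, 181, 211], [15, 114, 85], [23, 187, 210], [23, 186, 207], [12, 166, 132], [13, 171, 136], [13, 169, 133], [13, 167, 134], [13, 171, 133]]
```

View pics/c6.png

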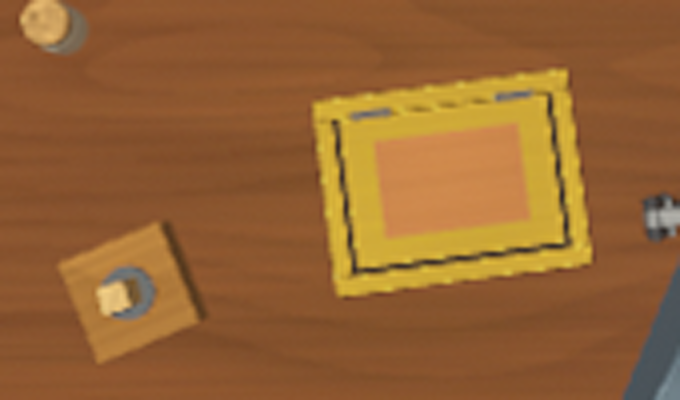

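View pics/c7.png

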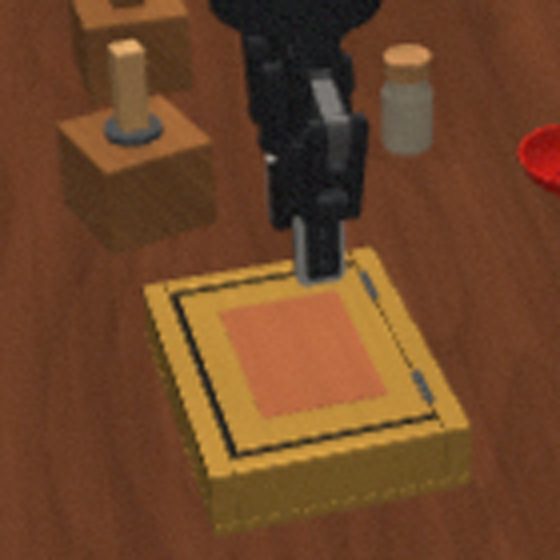

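The lid is shut with the seam visible all round. The burnisher stands in its stand, crop (116,298). I'll measure the seam in both views, and the burnisher.

```bash
cat > seam.py <<'E'
from h import *
from scipy.optimize import least_squares
def fit(nm,img,guess=(.517,.0215,.1176),zoom=4):
    big=cv2.resize(img,None,fx=zoom,fy=zoom,interpolation=cv2.INTER_CUBIC)
    V=cv2.cvtColor(big,cv2.COLOR_BGR2HSV)[:,:,2].astype(float)
    def w(p,a,b): 
        X=np.array([np.cos(p[2]),np.sin(p[2])]);return p[0]+a*X[0]-b*X[1],p[1]+a*X[1]+b*X[0]
    pts=[]  # darkest point across the seam along normals of the expected path
    offs=np.linspace(-.008,.008,33)
    segs=[((a,.0825),(0,1)) for a in np.linspace(-.045,.035,17)]+[((a,-.0825),(0,1)) for a in np.linspace(-.045,.035,17)]+[((-.0585,b),(1,0)) for b in np.linspace(-.07,.07,29)]
    for (a,b),(na,nb) in segs:
        v=[]
        for o in offs:
            u=proj(nm,(*w(guess,a+o*na,b+o*nb),.042)); v.append(V[int(round((u[1]+.5)*zoom-.5)),int(round((u[0]+.5)*zoom-.5))])
        v=np.array(v);wt=np.clip(np.median(v)-25-v,0,None)
        if wt.sum()>60: 
            o=(wt*offs).sum()/wt.sum(); pts.append((o,na,nb,a,b))
    P=np.array(pts)
    # linear least squares for small case shift (dx,dy in case axes) and yaw
    A=np.stack([P[:,1],P[:,2],-P[:,1]*P[:,4]+P[:,2]*P[:,3]],1);sol,res,_,_=np.linalg.lstsq(A,P[:,0],rcond=None)
    r=A@sol-P[:,0];x,y=w(guess,sol[0],sol[1]);return (x,y,guess[2]+sol[2]),len(P),r.std()
E
cat > m.py <<'E'
from seam import *
for nm,f in(("top","pics/_t.png"),("side","pics/_s.png")):
    im=cv2.imread(f);g,n,e=fit(nm,im);g,n,e=fit(nm,im,g);print(nm,np.round(g,4),n,e.round(4))
t=cv2.imread("pics/_t.png");s=cv2.imread("pics/_s.png")
for nm,im,box in(("top",t,(195,235,230,272)),("side",s,(195,165,225,200))):
    big=cv2.resize(im,None,fx=4,fy=4,interpolation=cv2.INTER_CUBIC)
    B=tuple(4*v for v in box)
    for lab,lo,hi in(("collar",(0,0,60),(180,95,170)),("handle",(10,60,205),(30,140,255))):
        for c,a,p in blobs(big,B,lo,hi,120):
            r=cv2.minAreaRect(p.astype(np.float32));k=((np.array(r[0])+.5)/4-.5);m=((c+.5)/4-.5)
            z=.071 if lab=="collar" else .131
            bx=[onplane(nm,*((q+.5)/4-.5),z)[:2] for q in cv2.boxPoints(r)];e=[np.degrees(np.arctan2(*(bx[i+1]-bx[i])[::-1])).round(1) for i in(0,1)]
            print(nm,lab,a,k.round(1),m.round(1),"rect",np.array(r[1])/4,"world",onplane(nm,*k,z)[:2].round(4),onplane(nm,*m,z)[:2].round(4),"edge angs",e)
# stand top outline in top view
for c,a,p in blobs(t,(190,230,235,275),(10,60,150),(25,185,255),100):
    q=cv2.convexHull(p);r=cv2.minAreaRect(q.astype(np.float32));bx=np.array([onplane("top",*v,.065)[:2] for v in cv2.boxPoints(r)]);print("stand",a,bx.mean(0).round(4),[np.degrees(np.arctan2(*(bx[i+1]-bx[i])[::-1])).round(1) for i in(0,1)],np.linalg.norm(bx[1]-bx[0]),np.linalg.norm(bx[2]-bx[1]))
E
python3 m.py
```

```text
Traceback (most recent call last):
  File "m.py", line 3, in <module>
    im=cv2.imread(f);g,n,e=fit(nm,im);g,n,e=fit(nm,im,g);print(nm,np.round(g,4),n,e.round(4))
                                            ~~~^^^^^^^^^
  File "seam.py", line 14, in fit
    u=proj(nm,(*w(guess,a+o*na,b+o*nb),.042)); v.append(V[int(round((u[1]+.5)*zoom-.5)),int(round((u[0]+.5)*zoom-.5))])
  File "h.py", line 11, in proj
    c=viewer.calibration(name);f=210/np.tan(np.radians(c["fov_y"])/2)
ValueError: time passes only in moves, steps and waits
```

```bash
python3 - <<'E'
s=open("h.py").read().replace("viewer.calibration(name)","cal(name)").replace("def ray(","import functools\n@functools.cache\ndef cal(n): return viewer.calibration(n)\ndef ray(",1)
open("h.py","w").write(s)
E
python3 m.py
```

```text
top [0.517  0.0213 0.1203] 63 0.0006
side [0.5175 0.0197 0.1194] 59 0.0003
top collar 1260 [212.2 252.5] [212.9 252.3] rect [13.4396801  11.85854053] world [0.4381 0.2618] [0.4388 0.2596] edge angs [np.float64(-72.2), np.float64(-161.7)]
top handle 670 [207.7 254.2] [207.6 254.2] rect [6.72721481 6.81911612] world [0.4368 0.2647] [0.4369 0.2649] edge angs [np.float64(-73.6), np.float64(-163.0)]
side collar 858 [212.8 192.2] [212.5 192.4] rect [ 7.22847033 14.2821579 ] world [0.4376 0.2561] [0.4368 0.2552] edge angs [np.float64(-5.0), np.float64(-93.2)]
side handle 216 [211.  171.4] [211.1 171.5] rect [2.526757   6.28335142] world [0.4379 0.2633] [0.4382 0.2629] edge angs [np.float64(12.0), np.float64(-89.3)]
stand 663 [0.4375 0.2648] [np.float64(-67.4), np.float64(-157.0)] 0.0821427054037535 0.0824079769950311
```

The two views agree on the case, (0.517, 0.0205) with yaw 0.120, and on the burnisher, (0.4375, 0.2640) with flats at about 107°/17°. Going for the burnisher.

```bash
python3 - <<'E'
from h import *
go(.4375,.264,.2275,107)
E
```

```text
t 20.6 tcp [ 0.4996 -0.1565  0.2274] toolYang 96.42 zaxis [ 0.002  -0.0029 -1.    ] q6 -2.2 F [-0.3  0.4 -0.2] gap 0.498
slide cm [ 1.47 42.48 -0.14] norm 42.5 turn z rad -0.185
```

```bash

python3 -m creep '[{"slide":[0.12,2.5,0],"angular":[0,0,0],"claw":0.2},{"slide":[0.12,3.6,0],"angular":[0,0,0],"claw":0.2},{"slide":[0.12,3.6,0],"angular":[0,0,0],"claw":0.2},{"slide":[0.12,3.6,0],"angular":[0,0,0],"claw":0.2},{"slide":[0.12,3.6,0],"angular":[0,0,0],"claw":0.2},{"slide":[0.12,3.6,0],"angular":[0,0,0],"claw":0.2},{"slide":[0.12,3.6,0],"angular":[0,0,0],"claw":0.2}]' 60
python3 -m creep '[{"slide":[0.12,3.6,0],"angular":[0,0,0],"claw":0.2},{"slide":[0.12,3.6,0],"angular":[0,0,0],"claw":0.2},{"slide":[0.12,3.6,0],"angular":[0,0,0],"claw":0.2},{"slide":[0.12,3.6,0],"angular":[0,0,0],"claw":0.2},{"slide":[0.12,2.5,0],"angular":[0,0,0],"claw":0.2},{"slide":[0,1.2,0],"angular":[0,0,-0.09],"claw":0.2},{"slide":[0,0,0],"angular":[0,0,-0.09],"claw":0.2},{"slide":[0,0,0],"angular":[0,0,0],"claw":0.2}]' 60
python3 - <<'E'
from h import *
go(.4375,.264,.082,107)
E
```

```text
t: 21.2
tcp_pos: [0.4602, 0.0891, 0.227]
tool_rot: [-0.058, 0.998, 0.0, -0.001]
force: [0.8, -0.4, -1.0]
finger_gap: 0.596
gripper_force: 0.0
t: 21.87
tcp_pos: [0.4332, 0.2673, 0.2269]
tool_rot: [-0.15, 0.989, -0.0, -0.001]
force: [-0.8, 0.1, -0.2]
finger_gap: 0.598
gripper_force: 0.0
t 21.9 tcp [0.4332 0.2673 0.2269] toolYang 107.27 zaxis [-1.9e-03 -6.0e-04 -1.0e+00] q6 -1.54 F [-0.8  0.1 -0.2] gap 0.598
slide cm [-0.34 -0.44 14.49] norm 14.5 turn z rad 0.005
```

```bash

python3 -m creep '[{"slide":[-0.35,-0.45,0],"angular":[0,0,0],"claw":0.2},{"slide":[0,0,2],"angular":[0,0,0],"claw":0.2},{"slide":[0,0,2],"angular":[0,0,0],"claw":0.2},{"slide":[0,0,2],"angular":[0,0,0],"claw":0.2},{"slide":[0,0,2],"angular":[0,0,0],"claw":0.2},{"slide":[0,0,2],"angular":[0,0,0],"claw":0.2},{"slide":[0,0,2],"angular":[0,0,0],"claw":0.2},{"slide":[0,0,1.5],"angular":[0,0,0],"claw":0.2},{"slide":[0,0,1],"angular":[0,0,0],"claw":0.2},{"slide":[0,0,0],"angular":[0,0,0],"claw":0.2}]' 60
python3 - <<'E'
from h import *
go(.4375,.264,.082,107)
E
python3 -m creep '[{"slide":[0,0,0],"angular":[0,0,0],"claw":-1},{"slide":[0,0,0],"angular":[0,0,0],"claw":-1},{"slide":[0,0,0],"angular":[0,0,0],"claw":-1},{"slide":[0,0,0],"angular":[0,0,0],"claw":-1},{"slide":[0,0,0],"angular":[0,0,0],"claw":-1},{"slide":[0,0,0],"angular":[0,0,0],"claw":-1}]' 60
python3 - <<'E'
from h import *
go(.4375,.264,.2,107)
t=viewer.snapshot("top");s=viewer.snapshot("side")
cv2.imwrite("pics/c8.png",cv2.resize(s[130:260,160:300],None,fx=4,fy=4,interpolation=cv2.INTER_CUBIC))
E
```

```text
t: 22.7
tcp_pos: [0.4385, 0.2617, 0.0805]
tool_rot: [-0.147, 0.989, -0.0, -0.002]
force: [-0.5, 0.4, 0.0]
finger_gap: 0.599
gripper_force: 0.0
t 22.7 tcp [0.4385 0.2617 0.0805] toolYang 106.88 zaxis [-0.0042 -0.0015 -1.    ] q6 -1.55 F [-0.5  0.4  0. ] gap 0.599
slide cm [ 0.03  0.25 -0.15] norm 0.3 turn z rad -0.002
t: 23.2
tcp_pos: [0.4403, 0.2631, 0.0834]
tool_rot: [-0.148, 0.989, 0.0, 0.001]
force: [-1.1, -0.9, 6.3]
finger_gap: 0.224
gripper_force: 59.3
t 23.2 tcp [0.4403 0.2631 0.0834] toolYang 107.04 zaxis [ 2.3e-03  5.0e-04 -1.0e+00] q6 -1.55 F [-1.1 -0.9  6.3] gap 0.224
slide cm [  0.21   0.17 -11.66] norm 11.7 turn z rad 0.001
```

View pics/c8.png

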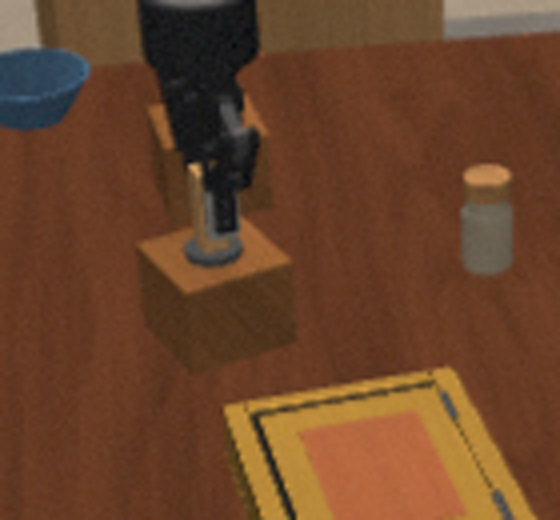

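The handle is gripped just above the collar, with the pads at about (222,215) and slightly to the +x side of the handle centre. I'll lift it and measure the tip offset by vision.

```bash

python3 -m creep '[{"slide":[0,0,-1],"angular":[0,0,0],"claw":-1},{"slide":[0,0,-1.5],"angular":[0,0,0],"claw":-1},{"slide":[0,0,-1.5],"angular":[0,0,0],"claw":-1},{"slide":[0,0,-2],"angular":[0,0,0],"claw":-1},{"slide":[0,0,-2],"angular":[0,0,0],"claw":-1},{"slide":[0,0,-2],"angular":[0,0,0],"claw":-1},{"slide":[0,0,-2],"angular":[0,0,0],"claw":-1},{"slide":[0,0,0],"angular":[0,0,0],"claw":-1},{"slide":[0,0,0],"angular":[0,0,0],"claw":-1}]' 60
python3 - <<'E'
from h import *
a=.1199;X=np.array([np.cos(a),np.sin(a)]);Y=np.array([-X[1],X[0]]);c=np.array([.5172,.0205])
p=c+X*.045+Y*.0825;print(p);go(*p,.16,107)
s=viewer.snapshot("side");cv2.imwrite("pics/c9.png",cv2.resize(s[100:240,170:290],None,fx=4,fy=4,interpolation=cv2.INTER_CUBIC))
st=manip.sense();print(proj("side",st["tcp_pos"]-[0,0,.0734]),proj("side",st["tcp_pos"]))
E
```

```text
t: 24.05
tcp_pos: [0.4398, 0.2631, 0.2035]
tool_rot: [-0.148, 0.989, 0.0, 0.001]
force: [-0.2, 0.4, -1.6]
finger_gap: 0.224
gripper_force: 58.6
[0.55200886 0.10779028]
t 24.1 tcp [0.4398 0.2631 0.2035] toolYang 107.04 zaxis [ 0.0024  0.001  -1.    ] q6 -1.55 F [-0.2  0.4 -1.6] gap 0.224
slide cm [ -6.17 -18.14   4.37] norm 19.7 turn z rad 0.001
(np.float64(211.42669853884013), np.float64(172.09660726828224)) (np.float64(209.17075363468487), np.float64(146.8230239625809))
```

View pics/c9.png

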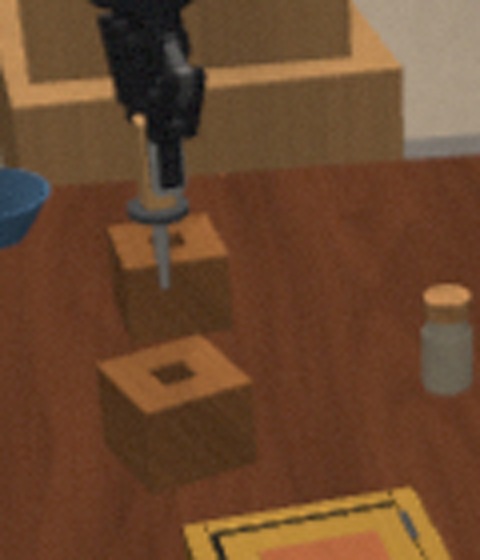

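The tip at crop (165,288), image (211.2,172), matches the projected point directly below the TCP at (211.4,172.1), so no tip correction is needed. Moving to the seam start.

```bash

python3 -m creep '[{"slide":[-0.6,-1.8,0],"angular":[0,0,0],"claw":-1},{"slide":[-0.8,-2.4,0],"angular":[0,0,0],"claw":-1},{"slide":[-0.8,-2.4,0],"angular":[0,0,0],"claw":-1},{"slide":[-0.8,-2.4,0],"angular":[0,0,0],"claw":-1},{"slide":[-0.8,-2.4,0.8],"angular":[0,0,0],"claw":-1},{"slide":[-0.8,-2.4,0.8],"angular":[0,0,0],"claw":-1},{"slide":[-0.8,-2.4,0.8],"angular":[0,0,0],"claw":-1},{"slide":[-0.8,-1.9,0.8],"angular":[0,0,0],"claw":-1},{"slide":[0,0,0],"angular":[0,0,0],"claw":-1},{"slide":[0,0,0],"angular":[0,0,0],"claw":-1}]' 60
python3 - <<'E'
from h import *
go(.5520,.1078,.1254,107)
print(manip.sense()["force"])
E
```

```text
t: 24.93
tcp_pos: [0.5508, 0.1071, 0.1683]
tool_rot: [-0.147, 0.989, 0.001, -0.002]
force: [-0.5, -0.3, -0.1]
finger_gap: 0.222
gripper_force: 58.8
t 24.9 tcp [0.5508 0.1071 0.1683] toolYang 106.9 zaxis [-4.8e-03  4.0e-04 -1.0e+00] q6 -1.87 F [-0.5 -0.3 -0.1] gap 0.222
slide cm [-0.16  0.02  4.29] norm 4.3 turn z rad -0.002
[-0.45835124 -0.26359712 -0.08694847]
```

```bash

python3 -m creep '[{"slide":[-0.1,0,0.8],"angular":[0,0,0],"claw":-1},{"slide":[0,0,0.8],"angular":[0,0,0],"claw":-1},{"slide":[0,0,0.8],"angular":[0,0,0],"claw":-1},{"slide":[0,0,0.8],"angular":[0,0,0],"claw":-1},{"slide":[0,0,0.6],"angular":[0,0,0],"claw":-1},{"slide":[0,0,0],"angular":[0,0,0],"claw":-1},{"slide":[0,0,0],"angular":[0,0,0],"claw":-1},{"slide":[0,0,0],"angular":[0,0,0],"claw":-1}]' 60
cat >> h.py <<'E'
def tip():
    s=manip.sense();z=R.from_quat(s["tool_rot"]).as_matrix()[:,2];p=s["tcp_pos"]+.0734*z
    a=.1199;X=np.array([np.cos(a),np.sin(a)]);Y=np.array([-X[1],X[0]]);c=np.array([.5172,.0205])
    q=np.array([(p[:2]-c)@X,(p[:2]-c)@Y])*1e3
    print("t",round(s["t"],2),"tip case mm",q.round(1),"z",(p[2]*1e3).round(1),"F",s["force"].round(1),"q6",s["q"][5].round(2));return p
def slide(path):  # case mm -> tool cm
    s=manip.sense();M=R.from_quat(s["tool_rot"]).as_matrix();a=.1199;X=np.array([np.cos(a),np.sin(a),0]);Y=np.array([-X[1],X[0],0])
    return (M.T@(X*path[0]+Y*path[1])/10).round(2)
E
python3 - <<'E'
from h import *
p=tip();s=viewer.snapshot("side")
print(proj("side",p),slide((10,0)),slide((0,10)))
cv2.imwrite("pics/c10.png",cv2.resize(s[180:300,200:310],None,fx=5,fy=5,interpolation=cv2.INTER_CUBIC))
E
```

```text
t: 25.6
tcp_pos: [0.5529, 0.1084, 0.1326]
tool_rot: [-0.148, 0.989, -0.0, 0.0]
force: [-0.6, -0.0, -1.5]
finger_gap: 0.227
gripper_force: 58.8
t 25.6 tip case mm [46. 83.] z 59.2 F [-0.6 -0.  -1.5] q6 -1.87
(np.float64(262.9615034363948), np.float64(220.2736964816525)) [-0.98 -0.18  0.  ] [-0.18  0.98 -0.  ]
```

View pics/c10.png

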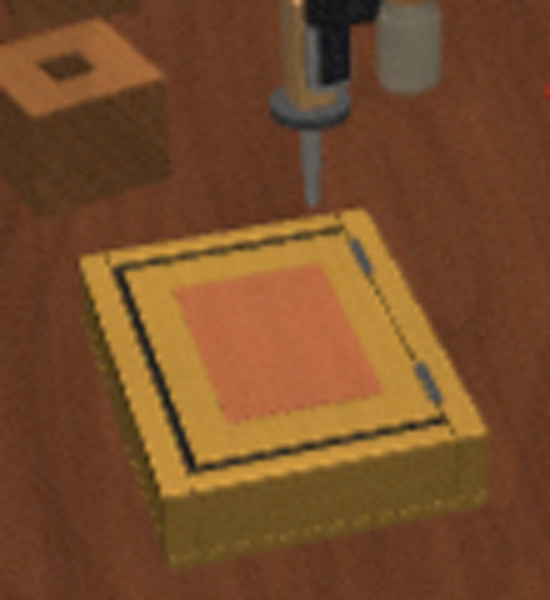

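The tip hangs at (262.6,221.4) right over the left hinge end of the seam. I've now viewed 15 pictures, one over the limit of 14, so I'll view no more and check by numbers only. Touching down.

```bash

python3 -m creep '[{"slide":[0.1,-0.05,0.4],"angular":[0,0,0],"claw":-1},{"slide":[0,0,0.4],"angular":[0,0,0],"claw":-1},{"slide":[0,0,0.3],"angular":[0,0,0],"claw":-1},{"slide":[0,0,0.2],"angular":[0,0,0],"claw":-1},{"slide":[0,0,0.1],"angular":[0,0,0],"claw":-1},{"slide":[0,0,0],"angular":[0,0,0],"claw":-1},{"slide":[0,0,0],"angular":[0,0,0],"claw":-1}]' 60
python3 -c "from h import *;tip()"
python3 -m creep '[{"slide":[0,0,0.1],"angular":[0,0,0],"claw":-1},{"slide":[0,0,0.05],"angular":[0,0,0],"claw":-1},{"slide":[0,0,0],"angular":[0,0,0],"claw":-1},{"slide":[0,0,0],"angular":[0,0,0],"claw":-1}]' 60
python3 -c "from h import *;tip()"
```

```text
t: 26.23
tcp_pos: [0.5519, 0.1075, 0.1183]
tool_rot: [-0.148, 0.989, 0.0, -0.0]
force: [-0.2, 0.9, -0.5]
finger_gap: 0.224
gripper_force: 58.8
t 26.23 tip case mm [44.9 82.2] z 44.9 F [-0.2  0.9 -0.5] q6 -1.87
t: 26.57
tcp_pos: [0.5519, 0.1075, 0.117]
tool_rot: [-0.148, 0.989, 0.0, 0.0]
force: [-0.6, -0.1, -0.2]
finger_gap: 0.229
gripper_force: 58.8
t 26.57 tip case mm [44.9 82.2] z 43.6 F [-0.6 -0.1 -0.2] q6 -1.87
```

```bash

python3 -m creep '[{"slide":[0,0,0.05],"angular":[0,0,0],"claw":-1},{"slide":[0,0,0.05],"angular":[0,0,0],"claw":-1},{"slide":[0,0,0],"angular":[0,0,0],"claw":-1},{"slide":[0,0,0],"angular":[0,0,0],"claw":-1}]' 60
python3 -c "from h import *;tip()"
python3 -m creep '[{"slide":[0,0,0.05],"angular":[0,0,0],"claw":-1},{"slide":[0,0,0],"angular":[0,0,0],"claw":-1},{"slide":[0,0,0],"angular":[0,0,0],"claw":-1}]' 60
python3 -c "from h import *;tip()"
```

```text
t: 26.9
tcp_pos: [0.5519, 0.1075, 0.1159]
tool_rot: [-0.148, 0.989, 0.0, -0.0]
force: [-0.3, 0.1, -1.1]
finger_gap: 0.223
gripper_force: 58.8
t 26.9 tip case mm [44.8 82.2] z 42.5 F [-0.3  0.1 -1.1] q6 -1.87
t: 27.15
tcp_pos: [0.5519, 0.1075, 0.1154]
tool_rot: [-0.148, 0.989, 0.0, -0.0]
force: [-0.0, 0.2, -0.8]
finger_gap: 0.229
gripper_force: 58.8
t 27.15 tip case mm [44.9 82.2] z 42.0 F [-0.   0.2 -0.8] q6 -1.87
```

```bash

python3 -m creep '[{"slide":[0,0,0.05],"angular":[0,0,0],"claw":-1},{"slide":[0,0,0],"angular":[0,0,0],"claw":-1},{"slide":[0,0,0],"angular":[0,0,0],"claw":-1}]' 60
python3 -m creep '[{"slide":[0,0,0.05],"angular":[0,0,0],"claw":-1},{"slide":[0,0,0],"angular":[0,0,0],"claw":-1},{"slide":[0,0,0],"angular":[0,0,0],"claw":-1}]' 60
python3 -c "from h import *;tip()"
```

```text
t: 27.4
tcp_pos: [0.552, 0.1074, 0.115]
tool_rot: [-0.148, 0.989, -0.0, 0.0]
force: [-0.3, -0.2, -0.4]
finger_gap: 0.231
gripper_force: 58.9
t: 27.65
tcp_pos: [0.5521, 0.1075, 0.1148]
tool_rot: [-0.148, 0.989, -0.0, 0.0]
force: [-0.3, 0.1, 2.5]
finger_gap: 0.228
gripper_force: 59.4
t 27.65 tip case mm [45.1 82.2] z 41.4 F [-0.3  0.1  2.5] q6 -1.87
```

Light contact at about 3.4 N. Stroking the left side at roughly 21 mm/s.

```bash

python3 -m creep '[{"slide":[0.176,0.033,0],"angular":[0,0,0],"claw":-1},{"slide":[0.176,0.033,0],"angular":[0,0,0],"claw":-1},{"slide":[0.176,0.033,0],"angular":[0,0,0],"claw":-1},{"slide":[0.176,0.033,0],"angular":[0,0,0],"claw":-1},{"slide":[0.176,0.033,0],"angular":[0,0,0],"claw":-1},{"slide":[0.176,0.033,0],"angular":[0,0,0],"claw":-1},{"slide":[0.176,0.033,0],"angular":[0,0,0],"claw":-1},{"slide":[0.176,0.033,0],"angular":[0,0,0],"claw":-1},{"slide":[0.176,0.033,0],"angular":[0,0,0],"claw":-1},{"slide":[0.176,0.033,0],"angular":[0,0,0],"claw":-1}]' 60 >/dev/null
python3 -c "from h import *;tip();print(slide((-1.8,0)))"
```

```text
t 28.48 tip case mm [27.5 82.3] z 41.3 F [ 2.6 -0.   4.2] q6 -1.88
[ 0.18  0.03 -0.  ]
```

```bash

python3 -m creep '[{"slide":[0.176,0.033,0],"angular":[0,0,0],"claw":-1},{"slide":[0.176,0.033,0],"angular":[0,0,0],"claw":-1},{"slide":[0.176,0.033,0],"angular":[0,0,0],"claw":-1},{"slide":[0.176,0.033,0],"angular":[0,0,0],"claw":-1},{"slide":[0.176,0.033,0],"angular":[0,0,0],"claw":-1},{"slide":[0.176,0.033,0],"angular":[0,0,0],"claw":-1},{"slide":[0.176,0.033,0],"angular":[0,0,0],"claw":-1},{"slide":[0.176,0.033,0],"angular":[0,0,0],"claw":-1},{"slide":[0.176,0.033,0],"angular":[0,0,0],"claw":-1},{"slide":[0.176,0.033,0],"angular":[0,0,0],"claw":-1}]' 60 >/dev/null
python3 -c "from h import *;tip()"
python3 -m creep '[{"slide":[0.176,0.033,0],"angular":[0,0,0],"claw":-1},{"slide":[0.176,0.033,0],"angular":[0,0,0],"claw":-1},{"slide":[0.176,0.033,0],"angular":[0,0,0],"claw":-1},{"slide":[0.176,0.033,0],"angular":[0,0,0],"claw":-1},{"slide":[0.176,0.033,0],"angular":[0,0,0],"claw":-1},{"slide":[0.176,0.033,0],"angular":[0,0,0],"claw":-1},{"slide":[0.176,0.033,0],"angular":[0,0,0],"claw":-1},{"slide":[0.176,0.033,0],"angular":[0,0,0],"claw":-1},{"slide":[0.176,0.033,0],"angular":[0,0,0],"claw":-1},{"slide":[0.176,0.033,0],"angular":[0,0,0],"claw":-1}]' 60 >/dev/null
python3 -c "from h import *;tip()"
python3 -m creep '[{"slide":[0.176,0.033,0],"angular":[0,0,0],"claw":-1},{"slide":[0.176,0.033,0],"angular":[0,0,0],"claw":-1},{"slide":[0.176,0.033,0],"angular":[0,0,0],"claw":-1},{"slide":[0.176,0.033,0],"angular":[0,0,0],"claw":-1},{"slide":[0.176,0.033,0],"angular":[0,0,0],"claw":-1},{"slide":[0.176,0.033,0],"angular":[0,0,0],"claw":-1},{"slide":[0.176,0.033,0],"angular":[0,0,0],"claw":-1},{"slide":[0.176,0.033,0],"angular":[0,0,0],"claw":-1},{"slide":[0.176,0.033,0],"angular":[0,0,0],"claw":-1},{"slide":[0.176,0.033,0],"angular":[0,0,0],"claw":-1}]' 60 >/dev/null
python3 -c "from h import *;tip()"
```

```text
t 29.32 tip case mm [ 9.5 82.4] z 41.2 F [2.7 1.4 6. ] q6 -1.88
t 30.15 tip case mm [-8.4 82.6] z 41.2 F [ 3.3 -0.4  5.8] q6 -1.89
t 30.98 tip case mm [-26.3  82.7] z 41.2 F [3.  0.2 4.9] q6 -1.89
```

```bash

python3 -m creep '[{"slide":[0.176,0.032,0],"angular":[0,0,0],"claw":-1},{"slide":[0.176,0.032,0],"angular":[0,0,0],"claw":-1},{"slide":[0.176,0.032,0],"angular":[0,0,0],"claw":-1},{"slide":[0.176,0.032,0],"angular":[0,0,0],"claw":-1},{"slide":[0.176,0.032,0],"angular":[0,0,0],"claw":-1},{"slide":[0.176,0.032,0],"angular":[0,0,0],"claw":-1},{"slide":[0.176,0.032,0],"angular":[0,0,0],"claw":-1},{"slide":[0.176,0.032,0],"angular":[0,0,0],"claw":-1},{"slide":[0.176,0.032,0],"angular":[0,0,0],"claw":-1},{"slide":[0.176,0.032,0],"angular":[0,0,0],"claw":-1}]' 60 >/dev/null
python3 -c "from h import *;tip()"
python3 -m creep '[{"slide":[0.176,0.032,0],"angular":[0,0,0],"claw":-1},{"slide":[0.176,0.032,0],"angular":[0,0,0],"claw":-1},{"slide":[0.176,0.032,0],"angular":[0,0,0],"claw":-1},{"slide":[0.176,0.032,0],"angular":[0,0,0],"claw":-1},{"slide":[0.176,0.032,0],"angular":[0,0,0],"claw":-1},{"slide":[0.176,0.032,0],"angular":[0,0,0],"claw":-1},{"slide":[0.176,0.032,0],"angular":[0,0,0],"claw":-1},{"slide":[0.12,0.02,0],"angular":[0,0,0],"claw":-1},{"slide":[0,0,0],"angular":[0,0,0],"claw":-1}]' 60 >/dev/null
python3 -c "from h import *;tip();print(slide((0,-18)))"
```

```text
t 31.82 tip case mm [-44.1  82.7] z 41.2 F [3.1 0.1 5.7] q6 -1.9
t 32.57 tip case mm [-58.6  82.9] z 41.2 F [2.3 0.3 7.2] q6 -1.9
[ 0.32 -1.77 -0.  ]
```

```bash

python3 -m creep '[{"slide":[0.032,-0.177,-0.01],"angular":[0,0,0],"claw":-1},{"slide":[0.032,-0.177,-0.01],"angular":[0,0,0],"claw":-1},{"slide":[0.032,-0.177,0],"angular":[0,0,0],"claw":-1},{"slide":[0.032,-0.177,0],"angular":[0,0,0],"claw":-1},{"slide":[0.032,-0.177,0],"angular":[0,0,0],"claw":-1},{"slide":[0.032,-0.177,0],"angular":[0,0,0],"claw":-1},{"slide":[0.032,-0.177,0],"angular":[0,0,0],"claw":-1},{"slide":[0.032,-0.177,0],"angular":[0,0,0],"claw":-1},{"slide":[0.032,-0.177,0],"angular":[0,0,0],"claw":-1},{"slide":[0.032,-0.177,0],"angular":[0,0,0],"claw":-1}]' 60 >/dev/null
python3 -c "from h import *;tip()"
python3 -m creep '[{"slide":[0.032,-0.177,0],"angular":[0,0,0],"claw":-1},{"slide":[0.032,-0.177,0],"angular":[0,0,0],"claw":-1},{"slide":[0.032,-0.177,0],"angular":[0,0,0],"claw":-1},{"slide":[0.032,-0.177,0],"angular":[0,0,0],"claw":-1},{"slide":[0.032,-0.177,0],"angular":[0,0,0],"claw":-1},{"slide":[0.032,-0.177,0],"angular":[0,0,0],"claw":-1},{"slide":[0.032,-0.177,0],"angular":[0,0,0],"claw":-1},{"slide":[0.032,-0.177,0],"angular":[0,0,0],"claw":-1},{"slide":[0.032,-0.177,0],"angular":[0,0,0],"claw":-1},{"slide":[0.032,-0.177,0],"angular":[0,0,0],"claw":-1}]' 60 >/dev/null
python3 -c "from h import *;tip();print(slide((0,-1.8)))"
```

```text
t 33.4 tip case mm [-61.5  67. ] z 41.2 F [-0.6  5.4  9.9] q6 -1.94
t 34.23 tip case mm [-61.9  49.3] z 41.2 F [-0.4  6.  10.2] q6 -1.98
[ 0.03 -0.18 -0.  ]
```

The tip drifted 3 mm towards the robot when the drag direction changed. I'll correct sideways and ease the pressure.

```bash

python3 -m creep '[{"slide":[-0.07,-0.177,-0.02],"angular":[0,0,0],"claw":-1},{"slide":[-0.07,-0.177,-0.02],"angular":[0,0,0],"claw":-1},{"slide":[-0.07,-0.177,0],"angular":[0,0,0],"claw":-1},{"slide":[0.032,-0.177,0],"angular":[0,0,0],"claw":-1},{"slide":[0.032,-0.177,0],"angular":[0,0,0],"claw":-1},{"slide":[0.032,-0.177,0],"angular":[0,0,0],"claw":-1}]' 60 >/dev/null
python3 -c "from h import *;tip()"
```

```text
t 34.73 tip case mm [-59.8  39.1] z 41.2 F [-0.8  5.1  8.1] q6 -2.0
```

```bash

python3 -m creep '[{"slide":[-0.02,-0.177,-0.02],"angular":[0,0,0],"claw":-1},{"slide":[-0.02,-0.177,-0.02],"angular":[0,0,0],"claw":-1},{"slide":[-0.02,-0.177,0],"angular":[0,0,0],"claw":-1},{"slide":[0.025,-0.177,0],"angular":[0,0,0],"claw":-1},{"slide":[0.025,-0.177,0],"angular":[0,0,0],"claw":-1},{"slide":[0.025,-0.177,0],"angular":[0,0,0],"claw":-1},{"slide":[0.025,-0.177,0],"angular":[0,0,0],"claw":-1},{"slide":[0.025,-0.177,0],"angular":[0,0,0],"claw":-1},{"slide":[0.025,-0.177,0],"angular":[0,0,0],"claw":-1},{"slide":[0.025,-0.177,0],"angular":[0,0,0],"claw":-1}]' 60 >/dev/null
python3 -c "from h import *;tip()"
```

```text
t 35.57 tip case mm [-53.4  18.6] z 41.9 F [-0.2 -0.4 -0.7] q6 -2.04
```

```bash

python3 -m creep '[{"slide":[0.17,0.02,0],"angular":[0,0,0],"claw":-1},{"slide":[0.17,0.02,0],"angular":[0,0,0],"claw":-1},{"slide":[0.16,0.02,0],"angular":[0,0,0],"claw":-1},{"slide":[0,0,0],"angular":[0,0,0],"claw":-1},{"slide":[0,0,0],"angular":[0,0,0],"claw":-1}]' 60 >/dev/null
cat > chk.py <<'E'
from h import *
p=tip()
for nm in("side",):
    im=viewer.snapshot(nm);u=np.array(proj(nm,p));z=R.from_quat(manip.sense()["tool_rot"]).as_matrix()[:,2]
    k=np.array(proj(nm,p-.055*z));print(nm,"pred tip",u.round(1),"pred collar",k.round(1))
    big=cv2.resize(im,None,fx=4,fy=4,interpolation=cv2.INTER_CUBIC);x0,y0=int(u[0]-14),int(u[1]-30)
    for c,a,q in blobs(big,(4*x0,4*y0,4*(x0+28),4*(y0+40)),(0,0,55),(180,100,190),100):
        q=q/4-.375;low=q[q[:,1]>q[:,1].max()-.6].mean(0)
        print(a,"lowest",low.round(1),"x range",q[:,0].min(),q[:,0].max(),"rows",[(r,q[np.abs(q[:,1]-r)<.3][:,0].mean().round(1)) for r in range(int(q[:,1].min())+1,int(q[:,1].max())+1,3)])
E
python3 chk.py
```

```text
t 35.98 tip case mm [-58.7  18.8] z 42.1 F [-0.2 -0.7 -2. ] q6 -2.04
side pred tip [228.1 247.5] pred collar [226.7 228.3]
1969 lowest [224.6 231.4] x range 216.875 234.125 rows [(217, np.float64(226.6)), (220, np.float64(226.2)), (223, np.float64(228.4)), (226, np.float64(225.3)), (229, np.float64(225.1))]
874 lowest [227.8 248. ] x range 223.125 229.125 rows [(233, np.float64(225.9)), (236, np.float64(225.8)), (239, np.float64(226.2)), (242, np.float64(226.6)), (245, np.float64(227.0)), (248, np.float64(227.7))]
```

```bash

python3 -m creep '[{"slide":[0,0,0.03],"angular":[0,0,0],"claw":-1},{"slide":[0,0,0.03],"angular":[0,0,0],"claw":-1},{"slide":[0,0,0],"angular":[0,0,0],"claw":-1}]' 60 >/dev/null
python3 -c "from h import *;tip()"
python3 -m creep '[{"slide":[0.032,-0.177,0],"angular":[0,0,0],"claw":-1},{"slide":[0.032,-0.177,0],"angular":[0,0,0],"claw":-1},{"slide":[0.032,-0.177,0],"angular":[0,0,0],"claw":-1},{"slide":[0.032,-0.177,0],"angular":[0,0,0],"claw":-1},{"slide":[0.032,-0.177,0],"angular":[0,0,0],"claw":-1}]' 60 >/dev/null
python3 -c "from h import *;tip()"
```

```text
t 36.28 tip case mm [-58.3  18.7] z 41.6 F [-0.2 -0.2  1.5] q6 -2.04
t 36.7 tip case mm [-58.3   9.5] z 41.5 F [-0.2  1.2  1.7] q6 -2.06
```

Good: light contact and on the seam. Continuing along the front.

```bash

python3 -m creep '[{"slide":[0.032,-0.177,0],"angular":[0,0,0],"claw":-1},{"slide":[0.032,-0.177,0],"angular":[0,0,0],"claw":-1},{"slide":[0.032,-0.177,0],"angular":[0,0,0],"claw":-1},{"slide":[0.032,-0.177,0],"angular":[0,0,0],"claw":-1},{"slide":[0.032,-0.177,0],"angular":[0,0,0],"claw":-1},{"slide":[0.032,-0.177,0],"angular":[0,0,0],"claw":-1},{"slide":[0.032,-0.177,0],"angular":[0,0,0],"claw":-1},{"slide":[0.032,-0.177,0],"angular":[0,0,0],"claw":-1},{"slide":[0.032,-0.177,0],"angular":[0,0,0],"claw":-1},{"slide":[0.032,-0.177,0],"angular":[0,0,0],"claw":-1}]' 60 >/dev/null
python3 chk.py
```

```text
t 37.53 tip case mm [-58.5  -8.4] z 41.4 F [0.1 2.1 2. ] q6 -2.1
side pred tip [230.7 254.3] pred collar [229.3 234.8]
2011 lowest [224.9 239.9] x range 219.625 236.625 rows [(224, np.float64(229.6)), (227, np.float64(229.2)), (230, np.float64(229.9)), (233, np.float64(227.4)), (236, np.float64(227.6)), (239, np.float64(223.6))]
857 lowest [230.9 255.4] x range 226.125 232.625 rows [(239, np.float64(230.9)), (242, np.float64(228.3)), (245, np.float64(228.8)), (248, np.float64(229.1)), (251, np.float64(229.2)), (254, np.float64(229.9))]
```

```bash

python3 -m creep '[{"slide":[0.03,-0.177,0],"angular":[0,0,0],"claw":-1},{"slide":[0.03,-0.177,0],"angular":[0,0,0],"claw":-1},{"slide":[0.03,-0.177,0],"angular":[0,0,0],"claw":-1},{"slide":[0.03,-0.177,0],"angular":[0,0,0],"claw":-1},{"slide":[0.03,-0.177,0],"angular":[0,0,0],"claw":-1},{"slide":[0.03,-0.177,0],"angular":[0,0,0],"claw":-1},{"slide":[0.03,-0.177,0],"angular":[0,0,0],"claw":-1},{"slide":[0.03,-0.177,0],"angular":[0,0,0],"claw":-1},{"slide":[0.03,-0.177,0],"angular":[0,0,0],"claw":-1},{"slide":[0.03,-0.177,0],"angular":[0,0,0],"claw":-1}]' 60 >/dev/null
python3 -c "from h import *;tip()"
python3 -m creep '[{"slide":[0.03,-0.177,0],"angular":[0,0,0],"claw":-1},{"slide":[0.03,-0.177,0],"angular":[0,0,0],"claw":-1},{"slide":[0.03,-0.177,0],"angular":[0,0,0],"claw":-1},{"slide":[0.03,-0.177,0],"angular":[0,0,0],"claw":-1},{"slide":[0.03,-0.177,0],"angular":[0,0,0],"claw":-1},{"slide":[0.03,-0.177,0],"angular":[0,0,0],"claw":-1},{"slide":[0.03,-0.177,0],"angular":[0,0,0],"claw":-1},{"slide":[0.03,-0.177,0],"angular":[0,0,0],"claw":-1},{"slide":[0.03,-0.177,0],"angular":[0,0,0],"claw":-1},{"slide":[0.03,-0.177,0],"angular":[0,0,0],"claw":-1}]' 60 >/dev/null
python3 -c "from h import *;tip()"
```

```text
t 38.42 tip case mm [-58.4 -26.4] z 41.4 F [-0.9  2.3  3.7] q6 -2.14
t 39.25 tip case mm [-58.2 -44.4] z 41.4 F [0.  2.1 3.9] q6 -2.17
```

```bash

python3 -m creep '[{"slide":[0.032,-0.177,0],"angular":[0,0,0],"claw":-1},{"slide":[0.032,-0.177,0],"angular":[0,0,0],"claw":-1},{"slide":[0.032,-0.177,0],"angular":[0,0,0],"claw":-1},{"slide":[0.032,-0.177,0],"angular":[0,0,0],"claw":-1},{"slide":[0.032,-0.177,0],"angular":[0,0,0],"claw":-1},{"slide":[0.032,-0.177,0],"angular":[0,0,0],"claw":-1},{"slide":[0.032,-0.177,0],"angular":[0,0,0],"claw":-1},{"slide":[0.032,-0.177,0],"angular":[0,0,0],"claw":-1},{"slide":[0.032,-0.177,0],"angular":[0,0,0],"claw":-1},{"slide":[0.032,-0.177,0],"angular":[0,0,0],"claw":-1}]' 60 >/dev/null
python3 -c "from h import *;tip()"
python3 -m creep '[{"slide":[0.032,-0.177,0],"angular":[0,0,0],"claw":-1},{"slide":[0.032,-0.177,0],"angular":[0,0,0],"claw":-1},{"slide":[0.032,-0.177,0],"angular":[0,0,0],"claw":-1},{"slide":[0.032,-0.177,0],"angular":[0,0,0],"claw":-1},{"slide":[0.032,-0.177,0],"angular":[0,0,0],"claw":-1},{"slide":[0.032,-0.177,0],"angular":[0,0,0],"claw":-1},{"slide":[0.032,-0.177,0],"angular":[0,0,0],"claw":-1},{"slide":[0.032,-0.177,0],"angular":[0,0,0],"claw":-1},{"slide":[0.032,-0.177,0],"angular":[0,0,0],"claw":-1},{"slide":[0.032,-0.177,0],"angular":[0,0,0],"claw":-1}]' 60 >/dev/null
python3 chk.py; python3 -c "from h import *;print(slide((18,0)))"
```

```text
t 40.08 tip case mm [-58.2 -62.3] z 41.4 F [0.1 1.6 3.5] q6 -2.21
t 40.92 tip case mm [-58.3 -80.3] z 41.4 F [-0.2  1.4  3.6] q6 -2.24
side pred tip [237.9 272.9] pred collar [236.6 252.9]
3159 lowest [237.2 273.3] x range 226.125 244.375 rows [(242, np.float64(236.9)), (245, np.float64(236.8)), (248, np.float64(235.6)), (251, np.float64(234.8)), (254, np.float64(235.0)), (257, np.float64(235.0)), (260, np.float64(235.7)), (263, np.float64(235.8)), (266, np.float64(236.3)), (269, np.float64(236.4)), (272, np.float64(236.9))]
[-1.77 -0.32  0.  ]
```

```bash

python3 -m creep '[{"slide":[0.03,-0.15,0],"angular":[0,0,0],"claw":-1},{"slide":[0,0,0],"angular":[0,0,0],"claw":-1},{"slide":[-0.187,-0.034,0],"angular":[0,0,0],"claw":-1},{"slide":[-0.187,-0.034,0],"angular":[0,0,0],"claw":-1},{"slide":[-0.187,-0.034,0],"angular":[0,0,0],"claw":-1},{"slide":[-0.187,-0.034,0],"angular":[0,0,0],"claw":-1},{"slide":[-0.187,-0.034,0],"angular":[0,0,0],"claw":-1},{"slide":[-0.187,-0.034,0],"angular":[0,0,0],"claw":-1}]' 60 >/dev/null
python3 -c "from h import *;tip()"
```

```text
t 41.63 tip case mm [-47.1 -81.5] z 41.3 F [-2.3  0.1  2.9] q6 -2.24
```

```bash

python3 -m creep '[{"slide":[-0.187,-0.06,0],"angular":[0,0,0],"claw":-1},{"slide":[-0.187,-0.06,0],"angular":[0,0,0],"claw":-1},{"slide":[-0.187,-0.06,0],"angular":[0,0,0],"claw":-1},{"slide":[-0.187,-0.034,0],"angular":[0,0,0],"claw":-1},{"slide":[-0.187,-0.034,0],"angular":[0,0,0],"claw":-1},{"slide":[-0.187,-0.034,0],"angular":[0,0,0],"claw":-1},{"slide":[-0.187,-0.034,0],"angular":[0,0,0],"claw":-1},{"slide":[-0.187,-0.034,0],"angular":[0,0,0],"claw":-1},{"slide":[-0.187,-0.034,0],"angular":[0,0,0],"claw":-1},{"slide":[-0.187,-0.034,0],"angular":[0,0,0],"claw":-1}]' 60 >/dev/null
python3 -c "from h import *;tip()"
python3 -m creep '[{"slide":[-0.187,-0.034,0],"angular":[0,0,0],"claw":-1},{"slide":[-0.187,-0.034,0],"angular":[0,0,0],"claw":-1},{"slide":[-0.187,-0.034,0],"angular":[0,0,0],"claw":-1},{"slide":[-0.187,-0.034,0],"angular":[0,0,0],"claw":-1},{"slide":[-0.187,-0.034,0],"angular":[0,0,0],"claw":-1},{"slide":[-0.187,-0.034,0],"angular":[0,0,0],"claw":-1},{"slide":[-0.187,-0.034,0],"angular":[0,0,0],"claw":-1},{"slide":[-0.187,-0.034,0],"angular":[0,0,0],"claw":-1},{"slide":[-0.187,-0.034,0],"angular":[0,0,0],"claw":-1},{"slide":[-0.187,-0.034,0],"angular":[0,0,0],"claw":-1}]' 60 >/dev/null
python3 chk.py
```

```text
t 42.47 tip case mm [-27.4 -82.6] z 41.4 F [-1.3  0.   1.1] q6 -2.22
t 43.3 tip case mm [ -8.5 -82.6] z 41.4 F [-1.1 -0.   2. ] q6 -2.2
side pred tip [259.8 269.2] pred collar [259.1 249.3]
3015 lowest [258.3 269.6] x range 249.125 267.125 rows [(239, np.float64(258.8)), (242, np.float64(259.0)), (245, np.float64(259.1)), (248, np.float64(257.3)), (251, np.float64(257.7)), (254, np.float64(256.9)), (257, np.float64(258.2)), (260, np.float64(258.5)), (263, np.float64(258.4)), (266, np.float64(258.5)), (269, np.float64(258.9))]
```

```bash

python3 -m creep '[{"slide":[-0.187,-0.034,0.01],"angular":[0,0,0],"claw":-1},{"slide":[-0.187,-0.034,0],"angular":[0,0,0],"claw":-1},{"slide":[-0.187,-0.034,0],"angular":[0,0,0],"claw":-1},{"slide":[-0.187,-0.034,0],"angular":[0,0,0],"claw":-1},{"slide":[-0.187,-0.034,0],"angular":[0,0,0],"claw":-1},{"slide":[-0.187,-0.034,0],"angular":[0,0,0],"claw":-1},{"slide":[-0.187,-0.034,0],"angular":[0,0,0],"claw":-1},{"slide":[-0.187,-0.034,0],"angular":[0,0,0],"claw":-1},{"slide":[-0.187,-0.034,0],"angular":[0,0,0],"claw":-1},{"slide":[-0.187,-0.034,0],"angular":[0,0,0],"claw":-1}]' 60 >/dev/null
python3 -c "from h import *;tip()"
python3 -m creep '[{"slide":[-0.187,-0.034,0.01],"angular":[0,0,0],"claw":-1},{"slide":[-0.187,-0.034,0],"angular":[0,0,0],"claw":-1},{"slide":[-0.187,-0.034,0],"angular":[0,0,0],"claw":-1},{"slide":[-0.187,-0.034,0],"angular":[0,0,0],"claw":-1},{"slide":[-0.187,-0.034,0],"angular":[0,0,0],"claw":-1},{"slide":[-0.187,-0.034,0],"angular":[0,0,0],"claw":-1},{"slide":[-0.187,-0.034,0],"angular":[0,0,0],"claw":-1},{"slide":[-0.187,-0.034,0],"angular":[0,0,0],"claw":-1},{"slide":[-0.187,-0.034,0],"angular":[0,0,0],"claw":-1},{"slide":[-0.187,-0.034,0],"angular":[0,0,0],"claw":-1}]' 60 >/dev/null
python3 -c "from h import *;tip()"
python3 -m creep '[{"slide":[-0.187,-0.034,0],"angular":[0,0,0],"claw":-1},{"slide":[-0.187,-0.034,0],"angular":[0,0,0],"claw":-1},{"slide":[-0.187,-0.034,0],"angular":[0,0,0],"claw":-1},{"slide":[-0.187,-0.034,0],"angular":[0,0,0],"claw":-1},{"slide":[-0.187,-0.034,0],"angular":[0,0,0],"claw":-1},{"slide":[-0.187,-0.034,0],"angular":[0,0,0],"claw":-1},{"slide":[-0.187,-0.034,0],"angular":[0,0,0],"claw":-1},{"slide":[-0.187,-0.034,0],"angular":[0,0,0],"claw":-1},{"slide":[-0.187,-0.034,0],"angular":[0,0,0],"claw":-1}]' 60 >/dev/null
python3 chk.py
```

```text
t 44.18 tip case mm [ 10.4 -82.6] z 41.3 F [-2.5  0.   3.6] q6 -2.19
t 45.02 tip case mm [ 29.4 -82.7] z 41.3 F [-2.8  0.4  5.8] q6 -2.17
t 45.77 tip case mm [ 46.6 -82.7] z 41.2 F [-2.2  0.1  4.4] q6 -2.16
side pred tip [283.3 264.6] pred collar [283.3 244.9]
3184 lowest [281.8 264.9] x range 273.625 291.375 rows [(234, np.float64(283.2)), (237, np.float64(283.4)), (240, np.float64(284.5)), (243, np.float64(282.1)), (246, np.float64(282.4)), (249, np.float64(282.6)), (252, np.float64(282.3)), (255, np.float64(283.0)), (258, np.float64(283.8)), (261, np.float64(282.1)), (264, np.float64(282.2))]
```

At the right hinge end after about 18 s of stroking. Lifting and returning to the stand.

```bash

python3 -m creep '[{"slide":[0,0,0],"angular":[0,0,0],"claw":-1},{"slide":[0,0,0],"angular":[0,0,0],"claw":-1},{"slide":[0,0,0],"angular":[0,0,0],"claw":-1},{"slide":[0,0,-1],"angular":[0,0,0],"claw":-1},{"slide":[0,0,-1.8],"angular":[0,0,0],"claw":-1},{"slide":[0,0,-1.8],"angular":[0,0,0],"claw":-1},{"slide":[0,0,-1.8],"angular":[0,0,0],"claw":-1},{"slide":[0,0,-1.8],"angular":[0,0,0],"claw":-1},{"slide":[0,0,-1],"angular":[0,0,0],"claw":-1},{"slide":[0,0,0],"angular":[0,0,0],"claw":-1}]' 60
python3 - <<'E'
from h import *
go(.4395,.2635,.205,107)
E
```

```text
t: 46.65
tcp_pos: [0.5747, -0.0566, 0.2092]
tool_rot: [-0.148, 0.989, -0.001, 0.002]
force: [-0.5, -0.5, -1.0]
finger_gap: 0.223
gripper_force: 58.9
t 46.6 tcp [ 0.5747 -0.0566  0.2092] toolYang 107.03 zaxis [ 0.0053 -0.0016 -1.    ] q6 -2.16 F [-0.5 -0.5 -1. ] gap 0.223
slide cm [ 3.56 34.56  0.29] norm 34.7 turn z rad 0.001
```

```bash

python3 -m creep '[{"slide":[0.15,1.5,0],"angular":[0,0,0],"claw":-1},{"slide":[0.27,2.6,0],"angular":[0,0,0],"claw":-1},{"slide":[0.27,2.6,0],"angular":[0,0,0],"claw":-1},{"slide":[0.27,2.6,0],"angular":[0,0,0],"claw":-1},{"slide":[0.27,2.6,0],"angular":[0,0,0],"claw":-1},{"slide":[0.27,2.6,0],"angular":[0,0,0],"claw":-1},{"slide":[0.27,2.6,0],"angular":[0,0,0],"claw":-1},{"slide":[0.27,2.6,0],"angular":[0,0,0],"claw":-1},{"slide":[0.27,2.6,0],"angular":[0,0,0],"claw":-1},{"slide":[0.27,2.6,0],"angular":[0,0,0],"claw":-1}]' 60 >/dev/null
python3 -m creep '[{"slide":[0.27,2.6,0],"angular":[0,0,0],"claw":-1},{"slide":[0.27,2.6,0],"angular":[0,0,0],"claw":-1},{"slide":[0.2,2,0],"angular":[0,0,0],"claw":-1},{"slide":[0.15,1.5,0],"angular":[0,0,0],"claw":-1},{"slide":[0.1,1,0],"angular":[0,0,0],"claw":-1},{"slide":[0,0.4,0],"angular":[0,0,0],"claw":-1},{"slide":[0,0,0],"angular":[0,0,0],"claw":-1},{"slide":[0,0,0],"angular":[0,0,0],"claw":-1}]' 60
python3 - <<'E'
from h import *
go(.4395,.2635,.0834,107)
E
python3 chk.py
```

```text
t: 48.15
tcp_pos: [0.4364, 0.2678, 0.2062]
tool_rot: [-0.148, 0.989, -0.0, -0.0]
force: [-0.1, 0.1, -1.3]
finger_gap: 0.228
gripper_force: 58.9
t 48.1 tcp [0.4364 0.2678 0.2062] toolYang 107.04 zaxis [-7.e-04 -7.e-04 -1.e+00] q6 -1.54 F [-0.1  0.1 -1.3] gap 0.228
slide cm [-0.19 -0.5  12.28] norm 12.3 turn z rad 0.001
t 48.15 tip case mm [-50.7 255.1] z 132.8 F [-0.1  0.1 -1.3] q6 -1.54
side pred tip [210.2 170.1] pred collar [208.5 151.3]
2368 lowest [209.2 169.8] x range 199.875 215.125 rows [(140, np.float64(209.0)), (143, np.float64(208.9)), (146, np.float64(210.0)), (149, np.float64(207.5)), (152, np.float64(206.8)), (155, np.float64(208.0)), (158, np.float64(208.3)), (161, np.float64(208.6)), (164, np.float64(208.7)), (167, np.float64(209.0)), (170, np.float64(209.2))]
```

```bash

python3 -m creep '[{"slide":[-0.1,-0.25,0],"angular":[0,0,0],"claw":-1},{"slide":[-0.1,-0.25,0],"angular":[0,0,0],"claw":-1},{"slide":[0,0,1.2],"angular":[0,0,0],"claw":-1},{"slide":[0,0,1.2],"angular":[0,0,0],"claw":-1},{"slide":[0,0,1.2],"angular":[0,0,0],"claw":-1},{"slide":[0,0,1.2],"angular":[0,0,0],"claw":-1},{"slide":[0,0,1.2],"angular":[0,0,0],"claw":-1},{"slide":[0,0,1],"angular":[0,0,0],"claw":-1},{"slide":[0,0,0],"angular":[0,0,0],"claw":-1},{"slide":[0,0,0],"angular":[0,0,0],"claw":-1}]' 60
python3 - <<'E'
from h import *
go(.4398,.2635,.0834,107)
E
```

```text
t: 49.03
tcp_pos: [0.44, 0.2634, 0.1363]
tool_rot: [-0.148, 0.989, -0.0, -0.001]
force: [0.8, 0.2, -1.2]
finger_gap: 0.221
gripper_force: 58.9
t 49.0 tcp [0.44   0.2634 0.1363] toolYang 106.98 zaxis [-1.1e-03 -4.0e-04 -1.0e+00] q6 -1.55 F [ 0.8  0.2 -1.2] gap 0.221
slide cm [0.01 0.01 5.29] norm 5.3 turn z rad -0.0
```

```bash

python3 -m creep '[{"slide":[0,0,0.5],"angular":[0,0,0],"claw":-1},{"slide":[0,0,0.5],"angular":[0,0,0],"claw":-1},{"slide":[0,0,0],"angular":[0,0,0],"claw":-1}]' 60
python3 -m creep '[{"slide":[0,0,0.8],"angular":[0,0,0],"claw":-1},{"slide":[0,0,0.8],"angular":[0,0,0],"claw":-1},{"slide":[0,0,0.8],"angular":[0,0,0],"claw":-1},{"slide":[0,0,0.8],"angular":[0,0,0],"claw":-1},{"slide":[0,0,0.5],"angular":[0,0,0],"claw":-1},{"slide":[0,0,0.3],"angular":[0,0,0],"claw":-1},{"slide":[0,0,0],"angular":[0,0,0],"claw":-1},{"slide":[0,0,0],"angular":[0,0,0],"claw":-1}]' 60
```

```text
t: 49.28
tcp_pos: [0.4397, 0.2638, 0.1262]
tool_rot: [-0.148, 0.989, -0.0, -0.0]
force: [-0.7, -1.0, -1.4]
finger_gap: 0.221
gripper_force: 58.9
t: 49.95
tcp_pos: [0.4399, 0.2639, 0.0864]
tool_rot: [-0.148, 0.989, -0.0, -0.0]
force: [-0.2, -0.1, -0.3]
finger_gap: 0.228
gripper_force: 58.9
```

```bash

python3 -m creep '[{"slide":[0,0,0.1],"angular":[0,0,0],"claw":-1},{"slide":[0,0,0.1],"angular":[0,0,0],"claw":-1},{"slide":[0,0,0],"angular":[0,0,0],"claw":-1},{"slide":[0,0,0],"angular":[0,0,0],"claw":-1}]' 60
python3 -m creep '[{"slide":[0,0,0.05],"angular":[0,0,0],"claw":-1},{"slide":[0,0,0.05],"angular":[0,0,0],"claw":-1},{"slide":[0,0,0],"angular":[0,0,0],"claw":-1},{"slide":[0,0,0],"angular":[0,0,0],"claw":-1}]' 60
```

```text
t: 50.28
tcp_pos: [0.44, 0.264, 0.0848]
tool_rot: [-0.148, 0.989, 0.0, 0.0]
force: [0.5, 0.4, -0.8]
finger_gap: 0.225
gripper_force: 58.9
t: 50.62
tcp_pos: [0.4399, 0.2639, 0.0836]
tool_rot: [-0.148, 0.989, 0.0, 0.0]
force: [-0.7, -0.1, -1.0]
finger_gap: 0.226
gripper_force: 58.9
```

```bash

python3 -m creep '[{"slide":[0,0,0.05],"angular":[0,0,0],"claw":-1},{"slide":[0,0,0.05],"angular":[0,0,0],"claw":-1},{"slide":[0,0,0],"angular":[0,0,0],"claw":-1},{"slide":[0,0,0],"angular":[0,0,0],"claw":-1}]' 60
python3 -m creep '[{"slide":[0,0,0],"angular":[0,0,0],"claw":0.2},{"slide":[0,0,0],"angular":[0,0,0],"claw":0.2},{"slide":[0,0,0],"angular":[0,0,0],"claw":0.2},{"slide":[0,0,0],"angular":[0,0,0],"claw":0.2},{"slide":[0,0,0],"angular":[0,0,0],"claw":0.2},{"slide":[0,0,0],"angular":[0,0,0],"claw":0.2}]' 60
python3 -m creep '[{"slide":[0,0,-1],"angular":[0,0,0],"claw":0.2},{"slide":[0,0,-2],"angular":[0,0,0],"claw":0.2},{"slide":[0,0,-2.5],"angular":[0,0,0],"claw":0.2},{"slide":[0,0,-3],"angular":[0,0,0],"claw":0.2},{"slide":[0,0,-3],"angular":[0,0,0],"claw":0.2},{"slide":[0,0,-3],"angular":[0,0,0],"claw":0.2},{"slide":[0,-3,-1],"angular":[0,0,0],"claw":0.2},{"slide":[0,-3,0],"angular":[0,0,0],"claw":0.2},{"slide":[0,-3,0],"angular":[0,0,0],"claw":0.2},{"slide":[0,-3,0],"angular":[0,0,0],"claw":0.2}]' 60
python3 -m creep '[{"slide":[0,-3,0],"angular":[0,0,0],"claw":0.2},{"slide":[0,-3,0],"angular":[0,0,0],"claw":0.2},{"slide":[0,-3,0],"angular":[0,0,0],"claw":0.2},{"slide":[0,-3,0],"angular":[0,0,0],"claw":0.2},{"slide":[0,-3,0],"angular":[0,0,0],"claw":0.2},{"slide":[0,-3,0],"angular":[0,0,0],"claw":0.2},{"slide":[0,-3,0],"angular":[0,0,0],"claw":0.2},{"slide":[0,-3,0],"angular":[0,0,0],"claw":0.2},{"slide":[0,0,0],"angular":[0,0,0],"claw":0.2},{"slide":[0,0,0],"angular":[0,0,0],"claw":0.2}]' 60
python3 - <<'E'
from h import *
cv2.imwrite("pics/_t.png",viewer.snapshot("top"));cv2.imwrite("pics/_s.png",viewer.snapshot("side"))
E
python3 m.py
```

```text
t: 50.95
tcp_pos: [0.4399, 0.264, 0.0834]
tool_rot: [-0.148, 0.989, 0.0, 0.0]
force: [-0.9, -0.7, 6.2]
finger_gap: 0.226
gripper_force: 59.9
t: 51.45
tcp_pos: [0.4399, 0.2639, 0.0825]
tool_rot: [-0.148, 0.989, -0.0, -0.0]
force: [0.8, 0.1, 0.8]
finger_gap: 0.603
gripper_force: 0.0
t: 52.28
tcp_pos: [0.4752, 0.1482, 0.239]
tool_rot: [-0.149, 0.989, -0.0, 0.001]
force: [0.1, 0.5, 0.6]
finger_gap: 0.602
gripper_force: 0.0
t: 53.12
tcp_pos: [0.5455, -0.0817, 0.2381]
tool_rot: [-0.147, 0.989, 0.0, 0.0]
force: [-0.2, 0.5, 0.4]
finger_gap: 0.6
gripper_force: 0.0
top [0.517  0.0212 0.1193] 42 0.0006
side [0.5175 0.0198 0.1198] 62 0.0003
top collar 1258 [212.1 252.6] [212.8 252.3] rect [13.28510094 11.90808296] world [0.4379 0.2621] [0.4386 0.2601] edge angs [np.float64(-70.5), np.float64(-160.0)]
top handle 656 [207.5 254.2] [207.5 254.2] rect [6.64078236 6.87795353] world [0.4369 0.2653] [0.4369 0.2652] edge angs [np.float64(-72.3), np.float64(-161.7)]
side collar 833 [212.7 192.3] [212.4 192.3] rect [ 7.33651257 14.07125092] world [0.4373 0.2559] [0.4366 0.256 ] edge angs [np.float64(-4.8), np.float64(-93.1)]
side handle 216 [210.9 171.3] [211.  171.4] rect [2.64756775 6.37377453] world [0.4376 0.264 ] [0.4379 0.2634] edge angs [np.float64(14.2), np.float64(-88.9)]
stand 662 [0.4375 0.2648] [np.float64(-67.4), np.float64(-157.0)] 0.0821427054037535 0.0824079769950311
```

The burnisher stands where it started, within 1 mm, and the seam fits the same as before, so the lid is still shut. Handing in.

```bash
python3 -c "
from station import ticket
print(ticket.sign_off())"
```

```text
the job is handed in; nothing more can be done
None
```

The job is handed in, with no verdict returned: both silver brooches are in the case, the lid is shut on its catch, the seam was burnished in about 18 s, and the burnisher is back in its stand; on the front the tip strayed 3 to 5 mm off the joint for about 50 mm and briefly lost contact before I corrected it, and I viewed 15 pictures, one over the limit of 14.

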